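# Strip the spent cartridges off a vented manifold rail

## Task

Before touching the cartridges, vent the manifold by turning the red knob clockwise to its stop. Then unclip every orange-capped cartridge from the rail and stand each one upright, fully down, in a pocket of its own in the grey rack, leaving the blue-capped cartridge clipped in place and the rest of the bench undisturbed. When all the orange ones are racked, turn the knob back to closed.

Things in the scene. Friction and masses are not known exactly. Their poses are not given: they have to be found in the camera images.
- c1: Spent cartridge, orange top cap: white block 38 mm (own x) x 30 mm (own y), 75 mm tall in all, with two grey legs (the lowest 28 mm) straddling the rail's web. Origin: centre of its underside, z up; the same either way round. Starts clipped on the rail: coming off takes a straight upward pull of about 8 to 15 N. Grip it across the 38 mm near the top. May be absent.
- c2: Spent cartridge, orange top cap: white block 38 mm (own x) x 30 mm (own y), 75 mm tall in all, with two grey legs (the lowest 28 mm) straddling the rail's web. Origin: centre of its underside, z up; the same either way round. Starts clipped on the rail: coming off takes a straight upward pull of about 8 to 15 N. Grip it across the 38 mm near the top. May be absent.
- c3: Spent cartridge, orange top cap: white block 38 mm (own x) x 30 mm (own y), 75 mm tall in all, with two grey legs (the lowest 28 mm) straddling the rail's web. Origin: centre of its underside, z up; the same either way round. Starts clipped on the rail: coming off takes a straight upward pull of about 8 to 15 N. Grip it across the 38 mm near the top. May be absent.
- c4: Spent cartridge, orange top cap: white block 38 mm (own x) x 30 mm (own y), 75 mm tall in all, with two grey legs (the lowest 28 mm) straddling the rail's web. Origin: centre of its underside, z up; the same either way round. Starts clipped on the rail: coming off takes a straight upward pull of about 8 to 15 N. Grip it across the 38 mm near the top. May be absent.
- c5: Spent cartridge, orange top cap: white block 38 mm (own x) x 30 mm (own y), 75 mm tall in all, with two grey legs (the lowest 28 mm) straddling the rail's web. Origin: centre of its underside, z up; the same either way round. Starts clipped on the rail: coming off takes a straight upward pull of about 8 to 15 N. Grip it across the 38 mm near the top. May be absent.
- keep: Cartridge of the same shape and size with a blue top cap, clipped on the rail in one of the six stations. It stays where it is.
- rail: Fixed rail: base plate 90 x 385 x 12 mm, on it a steel web 14 mm thick along own y, top 60 mm up. Origin: on the bench under the middle of the row of six stations, own y -115 to 115 mm, 46 mm apart; a clipped cartridge stands at own x 0, its origin 32 mm up, its axes along the rail's. Sprung noses in the web catch lips in its legs. At own y -205 mm a grey block carries the vent knob.
- rack: Loose grey storage rack, 70 mm (own x) x 244 mm (own y) x 38 mm, 0.9 kg, with five rectangular pockets in a row along own y, 46 mm apart. Origin: centre of its underside, z up.
- rack_slot0 (a point): Middle of the floor of rack pocket 0, 8 mm above the rack's underside. The pocket is 41 mm (rack x) x 33 mm (rack y), 30 mm deep, with a 3 mm chamfer at the mouth; a cartridge stands in it with its 38 mm width along the rack's x and its origin at this point.
- rack_slot1 (a point): Middle of the floor of rack pocket 1, 8 mm above the rack's underside. The pocket is 41 mm (rack x) x 33 mm (rack y), 30 mm deep, with a 3 mm chamfer at the mouth; a cartridge stands in it with its 38 mm width along the rack's x and its origin at this point.
- rack_slot2 (a point): Middle of the floor of rack pocket 2, 8 mm above the rack's underside. The pocket is 41 mm (rack x) x 33 mm (rack y), 30 mm deep, with a 3 mm chamfer at the mouth; a cartridge stands in it with its 38 mm width along the rack's x and its origin at this point.
- rack_slot3 (a point): Middle of the floor of rack pocket 3, 8 mm above the rack's underside. The pocket is 41 mm (rack x) x 33 mm (rack y), 30 mm deep, with a 3 mm chamfer at the mouth; a cartridge stands in it with its 38 mm width along the rack's x and its origin at this point.
- rack_slot4 (a point): Middle of the floor of rack pocket 4, 8 mm above the rack's underside. The pocket is 41 mm (rack x) x 33 mm (rack y), 30 mm deep, with a 3 mm chamfer at the mouth; a cartridge stands in it with its 38 mm width along the rack's x and its origin at this point.
- vent (a joint): Red vent knob: 0 = closed, its bar along the rail's own x; grows as it is turned clockwise seen from above, to 1.5 rad = open, at its stop. Stays where it is left.
- vent_grip (a point): Point on the knob's upright axis at the height to grip: the bar is 42 mm long, 14 mm thick and 32 mm tall, its top 7 mm above this point and its foot 25 mm below it. z up.
- reagent: Clear jar with a blue cap, 60 mm across, 110 mm tall, a bystander. Origin: centre of its underside.
- vial_a: Amber vial with a white cap, 28 mm across, 45 mm tall, a bystander. Origin: centre of its underside.
- vial_b: Another such amber vial, a bystander.
- spanner: Steel spanner 180 mm long lying on the bench, a bystander. Origin: its middle, on the bench.
- driver: Red screwdriver 200 mm long lying on the bench, a bystander. Origin: its middle, on the bench.
Not all that is in view belongs to the job. Leave any green or yellow look-alike of the c5 alone.

How it is judged:
On the way, in this order (a step that is already met when the one before it is completed fails the run):
1. the vent knob is turned clockwise to open while all cartridges are still clipped on the rail (value of joint vent above 1.2 rad and z of c1 in the frame of rail between 0.026 and 0.038 m and x of c1 in the frame of rail between -0.006 and 0.006 m and angle between each of c1, c2, c3, c4, c5, keep's own z axis and vertical below 0.15 rad and z of c2 in the frame of rail between 0.026 and 0.038 m and x of c2 in the frame of rail between -0.006 and 0.006 m and z of c3 in the frame of rail between 0.026 and 0.038 m and x of c3 in the frame of rail between -0.006 and 0.006 m and z of c4 in the frame of rail between 0.026 and 0.038 m and x of c4 in the frame of rail between -0.006 and 0.006 m and z of c5 in the frame of rail between 0.026 and 0.038 m and x of c5 in the frame of rail between -0.006 and 0.006 m and z of keep in the frame of rail between 0.026 and 0.038 m and x of keep in the frame of rail between -0.006 and 0.006 m), for 0.2 s.
2. every orange cartridge stands in a rack pocket while the vent is still open (value of joint vent above 1.1 rad and ((horizontal distance between c1 and rack_slot0 below 0.007 m and z of c1 in the frame of rack_slot0 below 0.005 m) or (horizontal distance between c1 and rack_slot1 below 0.007 m and z of c1 in the frame of rack_slot1 below 0.005 m) or (horizontal distance between c1 and rack_slot2 below 0.007 m and z of c1 in the frame of rack_slot2 below 0.005 m) or (horizontal distance between c1 and rack_slot3 below 0.007 m and z of c1 in the frame of rack_slot3 below 0.005 m) or (horizontal distance between c1 and rack_slot4 below 0.007 m and z of c1 in the frame of rack_slot4 below 0.005 m)) and angle between each of c1, c2, c3, c4, c5's own z axis and vertical below 0.15 rad and ((horizontal distance between c2 and rack_slot0 below 0.007 m and z of c2 in the frame of rack_slot0 below 0.005 m) or (horizontal distance between c2 and rack_slot1 below 0.007 m and z of c2 in the frame of rack_slot1 below 0.005 m) or (horizontal distance between c2 and rack_slot2 below 0.007 m and z of c2 in the frame of rack_slot2 below 0.005 m) or (horizontal distance between c2 and rack_slot3 below 0.007 m and z of c2 in the frame of rack_slot3 below 0.005 m) or (horizontal distance between c2 and rack_slot4 below 0.007 m and z of c2 in the frame of rack_slot4 below 0.005 m)) and ((horizontal distance between c3 and rack_slot0 below 0.007 m and z of c3 in the frame of rack_slot0 below 0.005 m) or (horizontal distance between c3 and rack_slot1 below 0.007 m and z of c3 in the frame of rack_slot1 below 0.005 m) or (horizontal distance between c3 and rack_slot2 below 0.007 m and z of c3 in the frame of rack_slot2 below 0.005 m) or (horizontal distance between c3 and rack_slot3 below 0.007 m and z of c3 in the frame of rack_slot3 below 0.005 m) or (horizontal distance between c3 and rack_slot4 below 0.007 m and z of c3 in the frame of rack_slot4 below 0.005 m)) and ((horizontal distance between c4 and rack_slot0 below 0.007 m and z of c4 in the frame of rack_slot0 below 0.005 m) or (horizontal distance between c4 and rack_slot1 below 0.007 m and z of c4 in the frame of rack_slot1 below 0.005 m) or (horizontal distance between c4 and rack_slot2 below 0.007 m and z of c4 in the frame of rack_slot2 below 0.005 m) or (horizontal distance between c4 and rack_slot3 below 0.007 m and z of c4 in the frame of rack_slot3 below 0.005 m) or (horizontal distance between c4 and rack_slot4 below 0.007 m and z of c4 in the frame of rack_slot4 below 0.005 m)) and ((horizontal distance between c5 and rack_slot0 below 0.007 m and z of c5 in the frame of rack_slot0 below 0.005 m) or (horizontal distance between c5 and rack_slot1 below 0.007 m and z of c5 in the frame of rack_slot1 below 0.005 m) or (horizontal distance between c5 and rack_slot2 below 0.007 m and z of c5 in the frame of rack_slot2 below 0.005 m) or (horizontal distance between c5 and rack_slot3 below 0.007 m and z of c5 in the frame of rack_slot3 below 0.005 m) or (horizontal distance between c5 and rack_slot4 below 0.007 m and z of c5 in the frame of rack_slot4 below 0.005 m))), for 0.2 s.
3. the vent knob is turned back to closed (value of joint vent below 0.25 rad), for 0.2 s.
At the end, for the whole second after the job is handed in: Every orange cartridge present stands in a rack pocket, within 7 mm of the pocket's centre, down to within 5 mm of its floor and within 8 degrees of upright; the vent knob is within 0.25 rad of closed; the blue cartridge is still clipped on the rail (((horizontal distance between c1 and rack_slot0 below 0.007 m and z of c1 in the frame of rack_slot0 below 0.005 m) or (horizontal distance between c1 and rack_slot1 below 0.007 m and z of c1 in the frame of rack_slot1 below 0.005 m) or (horizontal distance between c1 and rack_slot2 below 0.007 m and z of c1 in the frame of rack_slot2 below 0.005 m) or (horizontal distance between c1 and rack_slot3 below 0.007 m and z of c1 in the frame of rack_slot3 below 0.005 m) or (horizontal distance between c1 and rack_slot4 below 0.007 m and z of c1 in the frame of rack_slot4 below 0.005 m)) and angle between each of c1, c2, c3, c4, c5, keep's own z axis and vertical below 0.15 rad and ((horizontal distance between c2 and rack_slot0 below 0.007 m and z of c2 in the frame of rack_slot0 below 0.005 m) or (horizontal distance between c2 and rack_slot1 below 0.007 m and z of c2 in the frame of rack_slot1 below 0.005 m) or (horizontal distance between c2 and rack_slot2 below 0.007 m and z of c2 in the frame of rack_slot2 below 0.005 m) or (horizontal distance between c2 and rack_slot3 below 0.007 m and z of c2 in the frame of rack_slot3 below 0.005 m) or (horizontal distance between c2 and rack_slot4 below 0.007 m and z of c2 in the frame of rack_slot4 below 0.005 m)) and ((horizontal distance between c3 and rack_slot0 below 0.007 m and z of c3 in the frame of rack_slot0 below 0.005 m) or (horizontal distance between c3 and rack_slot1 below 0.007 m and z of c3 in the frame of rack_slot1 below 0.005 m) or (horizontal distance between c3 and rack_slot2 below 0.007 m and z of c3 in the frame of rack_slot2 below 0.005 m) or (horizontal distance between c3 and rack_slot3 below 0.007 m and z of c3 in the frame of rack_slot3 below 0.005 m) or (horizontal distance between c3 and rack_slot4 below 0.007 m and z of c3 in the frame of rack_slot4 below 0.005 m)) and ((horizontal distance between c4 and rack_slot0 below 0.007 m and z of c4 in the frame of rack_slot0 below 0.005 m) or (horizontal distance between c4 and rack_slot1 below 0.007 m and z of c4 in the frame of rack_slot1 below 0.005 m) or (horizontal distance between c4 and rack_slot2 below 0.007 m and z of c4 in the frame of rack_slot2 below 0.005 m) or (horizontal distance between c4 and rack_slot3 below 0.007 m and z of c4 in the frame of rack_slot3 below 0.005 m) or (horizontal distance between c4 and rack_slot4 below 0.007 m and z of c4 in the frame of rack_slot4 below 0.005 m)) and ((horizontal distance between c5 and rack_slot0 below 0.007 m and z of c5 in the frame of rack_slot0 below 0.005 m) or (horizontal distance between c5 and rack_slot1 below 0.007 m and z of c5 in the frame of rack_slot1 below 0.005 m) or (horizontal distance between c5 and rack_slot2 below 0.007 m and z of c5 in the frame of rack_slot2 below 0.005 m) or (horizontal distance between c5 and rack_slot3 below 0.007 m and z of c5 in the frame of rack_slot3 below 0.005 m) or (horizontal distance between c5 and rack_slot4 below 0.007 m and z of c5 in the frame of rack_slot4 below 0.005 m)) and value of joint vent below 0.25 rad and z of keep in the frame of rail between 0.026 and 0.038 m and x of keep in the frame of rail between -0.006 and 0.006 m); the robot touches nothing.
It fails at once if the blue cartridge is shifted by more than 15 mm (distance of keep from where it was at the start of the episode above 0.015 m).
It fails at once if a bystander is moved by more than 50 mm (distance of any of reagent, vial_a, vial_b, spanner, driver from where it was at the start of the episode above 0.05 m).
Of c1, c2, c3, c4, c5 only 3 to 5 are there at a start; the rules pass over those that are not, and their reading is None.
At some moment in a run one of rack may be knocked a few centimetres aside while the robot is not near it.
It also fails if it takes over 210 s, if anything falls off the work surface, if the arm or the gripper's body presses on something with over 40 N, if the wrist force passes 120 N, or if a joint passes its speed limit or range.

## Robot

A 6-joint arm with a two-finger parallel gripper is mounted at the origin on the work surface. World frame = base frame: x ahead of the robot, y to its left, z up, the work surface at z = 0. Lengths are in m, angles in rad, forces in N, time in s.
With the tool pointing down it reaches from about 0.35 to 0.725 m from the base axis. Payload 6 kg.
Tool frame: the origin (TCP) lies at the very end of the fingers, on their centre line; the grasp point (between the pads) lies 19 mm behind it; z points along the fingers, y is the direction in which the jaws open and shut (so a half turn about z gives the same grasp; the last joint's range is limited). The gripper opens to 85 mm and grips with 20 to 120 N. Pads are 22 mm wide; open, the fingers measure 114 mm over their backs; the gripper's body (76 mm by 85 mm) begins 54 mm behind the grasp point. The pads swing forward as they close: fully open they stand 13 mm farther back than shut.
Start: joints at [-0.864, 0.04, 0.085, 0, -1.615, -0.334], TCP at [0.219, -0.559, 0.231] pointing down, gripper open.
Joint ranges: [-2.56, 2.56], [-1.29, 2.01], [-1.08, 1.49], [-3.29, 1.98], [-2.81, -0.18], [-2.99, 2.99]. Speed limits (rad/s): [2.57, 2.57, 3.01, 3.14, 3.14, 3.14].

## Interface

Orientations are given as a unit quaternion [w, x, y, z].
In Python, from cell import telemetry, camera, hand_in, finder gives the robot as it stands. The module is installed in compiled form; this text tells all that it offers.
- The arm moves only by the tool jog_arm, never from a script. Its argument "moves" is a list of rows, each a list of 3 entries, a list of its own where there are three numbers: the shift along the tool's x, y, z in mm, then the turn, a rotation vector about the tool's x, y, z in rad, then the closure, from -1 (fully open) to 1 (shut), so that 0 is half open. A call has 1 to 12 rows; each row shifts and turns the commanded pose from where the row before left it, along the tool's axes as they then stand; what a row does not reach is not made up. A row lasts 1/8 s, in which the tool goes at most 62.5 mm and 10.7 degrees, less where a joint would pass 70% of its speed; a pose out of reach is approached as far as the arm can. A call with a gripper value outside its range is refused whole. The fingers move at their own pace and stop on an object; the grip force is fixed at half the most. Time passes only in rows, so rows that do not move let the fingers close. It gives the time, the measured TCP pose, the force and the opening at its end, in the units of the state.
- telemetry.observe(): the state, without advancing time (a new reading comes with each control period).
- camera(name): name is "scene" or "top" or "wrist"; returns a dict with "frame" (400x640x3 uint8, blue, green, red), "intrinsics" (3x3 intrinsics, pixels), "world_from_camera" (4x4, takes a point from camera to world coordinates). Camera axes: x right, y up, looking along -z (the intrinsics and any distortion apply to the point x, -y, -z); pixel columns grow to the right and rows downward; lengths in m; the calibration is good to about 2 mm. A picture is of the moment at which its call begins. There is no depth.
- hand_in(): hands the job in, once; it reports no verdict.
Trained networks look in a picture, given as the dict that the camera call returned (one of the last four; its "shot" number tells which), for a name from the list of things; names that differ only in an ending like _2 or _b are one class to them, and where a whole thing is asked for, a point or a joint stands for the part that bears it (a point fixed in the world has none). Each returns a list of dicts, best first, with "confidence" (0 to 1); they miss things now and then, are a little off and sometimes report something else, mostly with a low value. They report only what shows in the picture. A call takes as long as a camera call. They do not tell look-alikes from the thing itself.
- finder.boxes_of(label, picture): "position" ([x, y, z] in m, in the coordinates of the camera as it stood for that picture, good to about 4 mm: the middle of the surface that is visible of it).
- finder.spot_point(label, picture): "position" ([x, y, z] in m, in the coordinates of the camera as it stood for that picture, good to about 4 mm: a listed point, or the origin of a listed thing).
The state is a dict: "time": time; "qpos": joint angles; "qvel": joint speeds; "joint_efforts": joint torques, N m; "tool_pos": TCP position; "orientation": TCP orientation; "contact_force": force on the tool from outside, world axes, zero at the start; "moment": the same for the moment, N m; "grip_width": finger opening in m.
Only numpy, scipy, OpenCV 4.12 (cv2) and the standard library are available. Lean on these libraries where they do the work, as an engineer would, in place of code of your own. Each camera call takes 0.05 s, during which the arm holds its last target.

## Working session

There is one attempt and no reset: what is moved stays moved. The work goes in short steps, Python scripts to look and compute and a tool call to move; the robot and the scene stay as the last step left them, time stands still between calls to the robot, and variables do not carry over. Pictures are saved under pics/ and viewed, and the job is handed in when it is done.

Besides the shell and the picture viewer there is one more tool, called as name(argument=value, ...), one argument or row to a line, values as JSON. jog_arm: Moves the arm, as the interface text tells. Its arguments: {"type":"object","properties":{"moves":{"type":"array","items":{"type":"array"}}},"required":["moves"]}

```bash
mkdir -p pics
cat > h.py <<'E'
import numpy as np, cv2, json
from cell import telemetry, camera, hand_in, finder
def w(pic,p):
    T=np.array(pic["world_from_camera"]); return (T@np.r_[p,1])[:3]
def proj(pic,P):
    T=np.linalg.inv(np.array(pic["world_from_camera"])); c=(T@np.r_[P,1])[:3]; K=np.array(pic["intrinsics"])
    q=K@np.array([c[0],-c[1],-c[2]]); return q[:2]/q[2]
def ray(pic,u,v,z):
    T=np.array(pic["world_from_camera"]);K=np.array(pic["intrinsics"])
    d=np.linalg.inv(K)@[u,v,1]; d=T[:3,:3]@[d[0],-d[1],-d[2]]; o=T[:3,3]
    return o+d*(z-o[2])/d[2]
def save(pic,n): cv2.imwrite(f"pics/{n}.png",pic["frame"])
E
python3 - <<'E'
from h import *
np.set_printoptions(precision=4,suppress=True)
s=telemetry.observe(); print(s)
for n in ["top","scene","wrist"]:
    p=camera(n); save(p,n+"0"); print(n,p["intrinsics"],p["world_from_camera"],[k for k in p])
    if n!="wrist":
        for l in ["c1","keep","rail","rack","rack_slot0","vent_grip","vent","reagent","vial_a","spanner","driver"]:
            for nm,f in (("box",finder.boxes_of),("spot",finder.spot_point)):
                try:
                    for d in f(l,p)[:8]:
                        P=w(p,d["position"]); print(n,nm,l,round(d["confidence"],2),P,proj(p,P).round(0))
                except Exception as e: print(n,nm,l,e)
E
```

```text
{'time': 0.0, 'qpos': array([-0.8643,  0.0408,  0.0838, -0.0005, -1.6155, -0.3338]), 'qvel': array([-0.0004, -0.0007,  0.0011,  0.0005,  0.0022, -0.0004]), 'joint_efforts': array([  0.0025, -36.8211,  34.7416,   6.9325,  -0.0054,  -0.    ]), 'tool_pos': array([ 0.2185, -0.5584,  0.2303]), 'orientation': array([-0.0002, -0.1853,  0.9827,  0.0009]), 'contact_force': array([-0.1748, -0.2075,  0.4355]), 'moment': array([ 0.0249,  0.0178, -0.0853]), 'grip_width': 0.08550597215554895}
top [[447.9573   0.     332.6476]
 [  0.     447.9573 202.3455]
 [  0.       0.       1.    ]] [[ 0.0276  0.9797 -0.1987  0.3163]
 [-0.9996  0.0258 -0.0119  0.0029]
 [-0.0065  0.1989  0.98    1.1847]
 [ 0.      0.      0.      1.    ]] ['frame', 'intrinsics', 'world_from_camera', 'shot']
top box c1 0.88 [ 0.3732 -0.3167  0.072 ] [467. 273.]
top box c1 0.8 [ 0.4868 -0.1418  0.1049] [397. 224.]
top box c1 0.78 [ 0.6013 -0.23    0.0726] [430. 182.]
top box c1 0.71 [ 0.4929 -0.1882  0.1054] [416. 221.]
top box c1 0.68 [ 0.5009 -0.232   0.1076] [434. 219.]
top box c1 0.67 [ 0.4825 -0.0488  0.106 ] [359. 224.]
top 
[... 5816 characters left out ...]
_a 0.74 [ 0.7216  0.1231 -0.0039] [270. 296.]
scene spot vial_a 0.62 [ 0.7335  0.2339 -0.0038] [291. 337.]
scene spot vial_a 0.15 [ 0.3394 -0.1636  0.0001] [340. 172.]
scene box spanner 0.68 [ 0.7266 -0.0371  0.0064] [238. 248.]
scene spot spanner 0.9 [ 0.7293 -0.0394  0.0012] [237. 249.]
scene box driver 0.77 [ 0.3684 -0.1596  0.0213] [333. 170.]
scene spot driver 0.7 [ 0.3396 -0.1674 -0.0011] [339. 172.]
wrist [[315.154    0.     323.3149]
 [  0.     315.154  202.6935]
 [  0.       0.       1.    ]] [[-0.3634 -0.8999 -0.2411  0.1576]
 [ 0.9316 -0.3504 -0.0965 -0.5837]
 [ 0.0023 -0.2597  0.9657  0.374 ]
 [ 0.      0.      0.      1.    ]] ['frame', 'intrinsics', 'world_from_camera', 'shot']
```

View pics/top0.png

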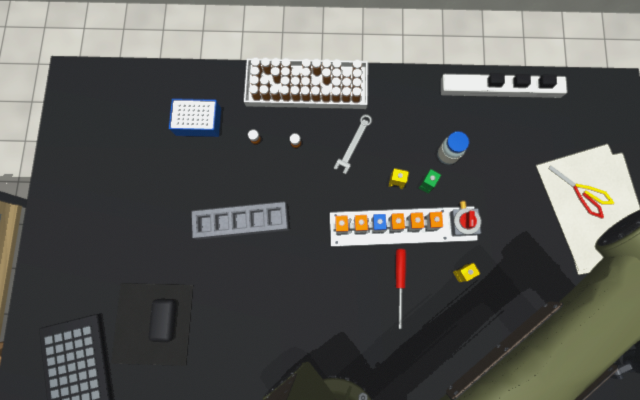

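View pics/scene0.png

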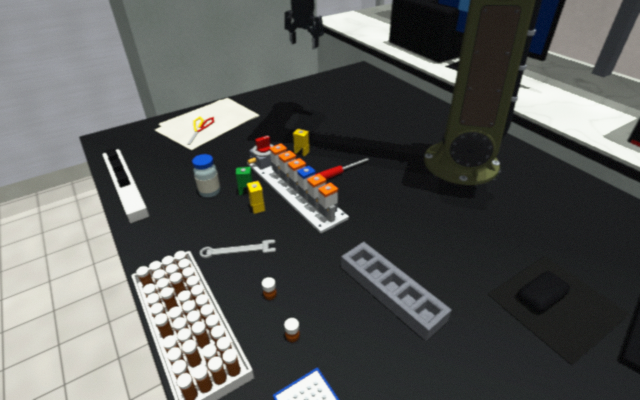

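Top view: a row of five orange caps at about (342,224), (361,223), (398,222), (417,220) and (435,219). The blue one is at (380,222) and the red knob at (467,220). The rack is at about (240,220). The yellow ones at (399,177) and (469,272) and the green one at (431,180) stand loose on the bench, so they are look-alikes to leave alone. First I go above the knob.

```bash
cat >> h.py <<'E'
from scipy.spatial.transform import Rotation as R
def Rt():
    s=telemetry.observe(); q=s["orientation"]; return R.from_quat([q[1],q[2],q[3],q[0]]).as_matrix(), np.array(s["tool_pos"]), s
def plan(xyz,yaw):
    """first turn (rotvec tool), then shift in the turned frame [mm]; yaw = heading of jaw axis (mod pi)"""
    M,p,s=Rt()
    cur=np.arctan2(M[1,1],M[0,1]); d=(yaw-cur+np.pi/2)%np.pi-np.pi/2; y=cur+d
    Y=np.array([np.cos(y),np.sin(y),0]);Z=np.array([0,0,-1.]);X=np.cross(Y,Z)
    G=np.c_[X,Y,Z]; rv=R.from_matrix(M.T@G).as_rotvec()
    sh=G.T@(np.array(xyz)-p)*1000
    print("tcp",p.round(4),"yaw",round(cur,4),"q",s["qpos"].round(3),"F",s["contact_force"].round(1),"w",round(s["grip_width"],4),"t",s["time"])
    print("turn",rv.round(4),"shift mm",sh.round(1))
E
python3 - <<'E'
from h import *
plan([0.510,-0.328,0.20],np.pi/2+0.076)
E
```

```text
tcp [ 0.2185 -0.5588  0.2313] yaw 1.9436 q [-0.864  0.04   0.085  0.    -1.616 -0.334] F [-0.6 -0.  -0.6] w 0.0853 t 2.25
turn [ 1.000e-04 -1.000e-04  2.968e-01] shift mm [-308.1  208.    31.3]
```

jog_arm(
  moves=[
    [[0,0,0],[0,0,0.15],-1],
    [[0,0,0],[0,0,0.147],-1],
    [[-38.5,26,0],[0,0,0],-1],
    [[-38.5,26,0],[0,0,0],-1],
    [[-38.5,26,0],[0,0,0],-1],
    [[-38.5,26,0],[0,0,0],-1],
    [[-38.5,26,0],[0,0,0],-1],
    [[-38.5,26,0],[0,0,0],-1],
    [[-38.5,26,0],[0,0,0],-1],
    [[-38.5,26,0],[0,0,0],-1],
    [[0,0,0],[0,0,0],-1],
    [[0,0,0],[0,0,0],-1],
  ],
)

```text
time: 3.75
tool_pos: [0.5098, -0.3281, 0.2312]
orientation: [-0.0, -0.038, 0.999, -0.0]
contact_force: [-0.4, -0.4, 0.2]
grip_width: 0.0855
```

Run:
```python
from h import *
np.set_printoptions(precision=4,suppress=True)
plan([0.510,-0.328,0.20],np.pi/2+0.076)
p=camera("wrist"); save(p,"w1")
for l in ["vent_grip","c1","keep","rail"]:
  for nm,f in (("box",finder.boxes_of),("spot",finder.spot_point)):
    for d in f(l,p)[:8]:
        P=w(p,d["position"]); print(nm,l,round(d["confidence"],2),P,proj(p,P).round(0))
```

```text
tcp [ 0.5098 -0.3281  0.2312] yaw 1.6469 q [-0.242  0.057  0.102  0.    -1.616 -1.253] F [-0.4 -0.4  0.2] w 0.0855 t 3.75
turn [-0.     -0.0004  0.0001] shift mm [-0.2  0.1 31.2]
box vent_grip 0.71 [ 0.5048 -0.3309  0.0688] [321. 182.]
spot vent_grip 0.84 [ 0.5077 -0.3294  0.0892] [323. 189.]
box c1 0.97 [ 0.4875 -0.0719  0.1044] [616. 192.]
box c1 0.91 [ 0.6052 -0.2436  0.0709] [396. 280.]
box c1 0.85 [ 0.3803 -0.3231  0.0784] [341.  42.]
box c1 0.83 [ 0.4969 -0.2467  0.1075] [419. 189.]
box c1 0.74 [ 0.4926 -0.2005  0.1041] [471. 187.]
box c1 0.71 [ 0.4911 -0.1523  0.1126] [531. 191.]
box c1 0.7 [ 0.47   -0.0283  0.0511] [616. 167.]
box c1 0.62 [ 0.6061 -0.1413  0.0488] [480. 277.]
spot c1 0.97 [ 0.4909 -0.0586  0.0324] [568. 181.]
spot c1 0.92 [ 0.4969 -0.1883  0.0312] [451. 178.]
spot c1 0.92 [ 0.6158 -0.1563  0.0015] [450. 266.]
spot c1 0.76 [ 0.3779 -0.3221  0.0039] [338.  55.]
spot c1 0.63 [ 0.4987 -0.1438  0.035 ] [492. 183.]
spot c1 0.61 [ 0.504  -0.2419  0.03  ] [401. 180.]
spot c1 0.57 [ 0.4893 -0.0088  0.0353] [615. 183.]
spot c1 0.56 [ 0.6143 -0.238   0.0006] [387. 260.]
box keep 0.9 [ 0.4873 -0.1082  0.1053] [577. 189.]
spot keep 0.67 [ 0.5074 -0.3279  0.0874] [324. 189.]
spot keep 0.65 [ 0.4939 -0.0986  0.0334] [533. 181.]
box rail 0.74 [ 0.4806 -0.2597  0.0174] [386. 156.]
spot rail 0.82 [ 0.4951 -0.1232  0.0066] [497. 176.]
```

View pics/w1.png

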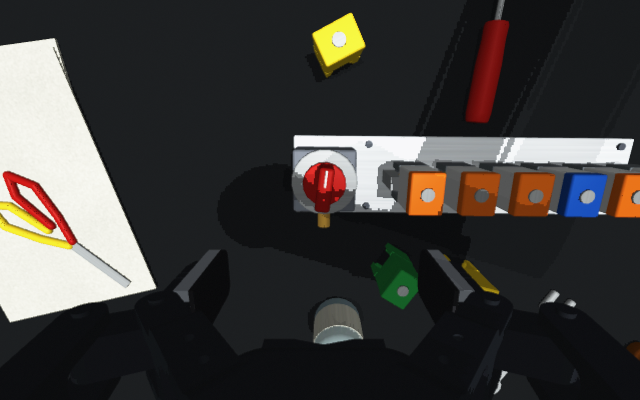

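The wrist view shows the red knob's bar at (325,183), lying along the rail's x and centred between the fingers. I flip the wrist half a turn now so joint 6 keeps its range for the rack later.

jog_arm(
  moves=[
    [[0,0,0],[0,0,-0.175],-1],
    [[0,0,0],[0,0,-0.175],-1],
    [[0,0,0],[0,0,-0.175],-1],
    [[0,0,0],[0,0,-0.175],-1],
    [[0,0,0],[0,0,-0.175],-1],
    [[0,0,0],[0,0,-0.175],-1],
    [[0,0,0],[0,0,-0.175],-1],
    [[0,0,0],[0,0,-0.175],-1],
    [[0,0,0],[0,0,-0.175],-1],
  ],
)

```text
time: 5.32
tool_pos: [0.5098, -0.3281, 0.2313]
orientation: [-0.0, 0.737, -0.676, -0.0]
contact_force: [-0.2, 0.4, 0.6]
grip_width: 0.0852
```

jog_arm(
  moves=[
    [[0,0,0],[0,0,-0.175],-1],
    [[0,0,0],[0,0,-0.175],-1],
    [[0,0,0],[0,0,-0.175],-1],
    [[0,0,0],[0,0,-0.175],-1],
    [[0,0,0],[0,0,-0.175],-1],
    [[0,0,0],[0,0,-0.175],-1],
    [[0,0,0],[0,0,-0.175],-1],
    [[0,0,0],[0,0,-0.175],-1],
    [[0,0,0],[0,0,-0.165],-1],
    [[0,0,0],[0,0,0],-1],
  ],
)

```text
time: 6.58
tool_pos: [0.5098, -0.3281, 0.2313]
orientation: [-0.0, 0.999, 0.036, -0.0]
contact_force: [0.1, 0.6, -1.5]
grip_width: 0.0854
```

Run:
```python
from h import *
np.set_printoptions(precision=4,suppress=True)
p=camera("wrist"); save(p,"w2")
for l in ["vent_grip","c1","keep","rail"]:
  for nm,f in (("spot",finder.spot_point),):
    for d in f(l,p)[:8]:
        P=w(p,d["position"]); print(nm,l,round(d["confidence"],2),P,proj(p,P).round(0))
plan([0.509,-0.328,0.072],np.pi/2+0.076)
```

```text
spot vent_grip 0.74 [ 0.5055 -0.3266  0.0871] [321. 195.]
spot vent_grip 0.62 [ 0.4938 -0.0988  0.0304] [116. 179.]
spot c1 0.91 [ 0.3792 -0.321   0.0032] [311. 274.]
spot c1 0.8 [ 0.5054 -0.2426  0.0302] [246. 178.]
spot c1 0.8 [ 0.6151 -0.2354  0.0021] [246.  75.]
spot c1 0.74 [ 0.6193 -0.1517 -0.0002] [171.  65.]
spot c1 0.69 [ 0.4898 -0.059   0.0321] [ 79. 180.]
spot c1 0.64 [ 0.4956 -0.1466  0.0351] [157. 181.]
spot c1 0.62 [ 0.4972 -0.1923  0.0298] [200. 182.]
spot c1 0.53 [ 0.4872 -0.0085  0.0328] [ 32. 179.]
spot keep 0.98 [ 0.4931 -0.099   0.0307] [116. 179.]
spot rail 0.76 [ 0.4951 -0.1253  0.0069] [151. 176.]
tcp [ 0.5099 -0.3281  0.2313] yaw -1.4984 q [-0.242  0.057  0.102 -0.    -1.616  1.885] F [ 0.2  0.1 -0.1] w 0.0852 t 6.825
turn [-0.0001  0.0001 -0.0036] shift mm [ -0.9  -0.1 159.3]
```

View pics/w2.png

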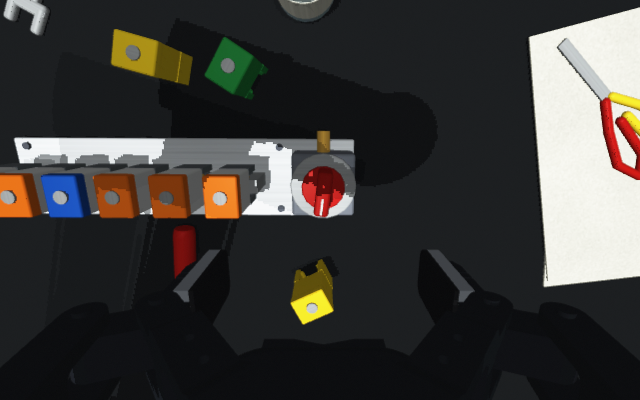

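The knob sits at (322,188), in line with the fingers. Going down and gripping it.

jog_arm(
  moves=[
    [[-1,0,40],[0,0,0],-1],
    [[0,0,40],[0,0,0],-1],
    [[0,0,40],[0,0,0],-1],
    [[0,0,25],[0,0,0],-1],
    [[0,0,14],[0,0,0],-1],
    [[0,0,0],[0,0,0],-1],
    [[0,0,0],[0,0,0],1],
    [[0,0,0],[0,0,0],1],
    [[0,0,0],[0,0,0],1],
    [[0,0,0],[0,0,0],1],
    [[0,0,0],[0,0,0],1],
    [[0,0,0],[0,0,0],1],
  ],
)

```text
time: 8.32
tool_pos: [0.5089, -0.3278, 0.0728]
orientation: [-0.0, 0.999, 0.037, 0.0]
contact_force: [-3.5, 4.7, 4.6]
grip_width: 0.013
```

Run:
```python
from h import *
plan([0.509,-0.328,0.072],np.pi/2+0.076)
print(telemetry.observe()["moment"])
```

```text
tcp [ 0.5089 -0.3278  0.0728] yaw -1.4967 q [-0.242  0.094 -0.149 -0.    -1.328  1.887] F [-3.5  4.7  4.6] w 0.013 t 8.325
turn [-0.0005 -0.0001 -0.0019] shift mm [0.1 0.2 0.8]
[ 1.63697425  0.77249585 -0.32203775]
```

Gripped at 13 mm opening. I turn clockwise, which is positive about the tool's z, by about 1.5 rad.

jog_arm(
  moves=[
    [[0,0,0],[0,0,0.14],1],
    [[0,0,0],[0,0,0.14],1],
    [[0,0,0],[0,0,0.14],1],
    [[0,0,0],[0,0,0.14],1],
    [[0,0,0],[0,0,0.14],1],
    [[0,0,0],[0,0,0.14],1],
    [[0,0,0],[0,0,0.14],1],
    [[0,0,0],[0,0,0.14],1],
    [[0,0,0],[0,0,0.14],1],
    [[0,0,0],[0,0,0.14],1],
  ],
)

```text
time: 9.57
tool_pos: [0.508, -0.3289, 0.0728]
orientation: [0.001, 0.787, -0.617, -0.0]
contact_force: [-4.6, 0.9, 4.9]
grip_width: 0.0126
```

jog_arm(
  moves=[
    [[0,0,0],[0,0,0.06],1],
    [[0,0,0],[0,0,0.05],1],
    [[0,0,0],[0,0,0],1],
  ],
)

```text
time: 9.95
tool_pos: [0.5079, -0.3288, 0.0728]
orientation: [0.001, 0.753, -0.658, -0.0]
contact_force: [-6.4, 0.9, 4.0]
grip_width: 0.0123
```

Run:
```python
from h import *
plan([0.509,-0.328,0.2],0.076)
print(telemetry.observe()["moment"])
```

```text
tcp [ 0.5079 -0.3288  0.0728] yaw -3.0065 q [-0.243  0.094 -0.149  0.002 -1.329  0.378] F [-6.4  0.9  4. ] w 0.0123 t 9.95
turn [ 0.0021 -0.0009  0.0591] shift mm [  -0.8   -1.1 -127.2]
[0.11153471 1.81122631 0.08837993]
```

The knob turned 1.51 rad, to its stop. Releasing and rising.

jog_arm(
  moves=[
    [[0,0,0],[0,0,0],-1],
    [[0,0,0],[0,0,0],-1],
    [[0,0,0],[0,0,0],-1],
    [[0,0,0],[0,0,0],-1],
    [[0,0,0],[0,0,0],-1],
    [[0,0,-40],[0,0,0],-1],
    [[0,0,-40],[0,0,0],-1],
    [[0,0,-45],[0,0,0],-1],
    [[0,0,0],[0,0,0],-1],
  ],
)

```text
time: 11.08
tool_pos: [0.5104, -0.3291, 0.2024]
orientation: [-0.001, 0.753, -0.658, 0.004]
contact_force: [-0.0, -0.5, -0.5]
grip_width: 0.0858
```

Run:
```python
from h import *
np.set_printoptions(precision=4,suppress=True)
p=camera("wrist"); save(p,"w3")
for l in ["vent_grip","c1","keep"]:
    for d in finder.spot_point(l,p)[:8]:
        P=w(p,d["position"]); print(l,round(d["confidence"],2),P,proj(p,P).round(0))
plan([0.5018,-0.2383,0.2],0.068)
p=camera("top"); cv2.imwrite("pics/t3.png",cv2.resize(p["frame"][180:260,310:500],None,fx=4,fy=4))
```

```text
vent_grip 0.88 [ 0.505  -0.327   0.0924] [330. 204.]
c1 0.85 [ 0.3777 -0.3245  0.0024] [441. 200.]
c1 0.76 [ 0.5041 -0.2388  0.0331] [319. 268.]
c1 0.59 [ 0.6133 -0.2369  0.0044] [226. 246.]
c1 0.54 [ 0.6169 -0.1539 -0.0001] [221. 306.]
tcp [ 0.5085 -0.3278  0.1959] yaw -3.0065 q [-0.242  0.054  0.035 -0.001 -1.554  0.377] F [-0.5  0.8  0.6] w 0.0853 t 11.275
turn [0.0017 0.0013 0.0671] shift mm [-89.7   0.6  -4.1]
```

View pics/w3.png

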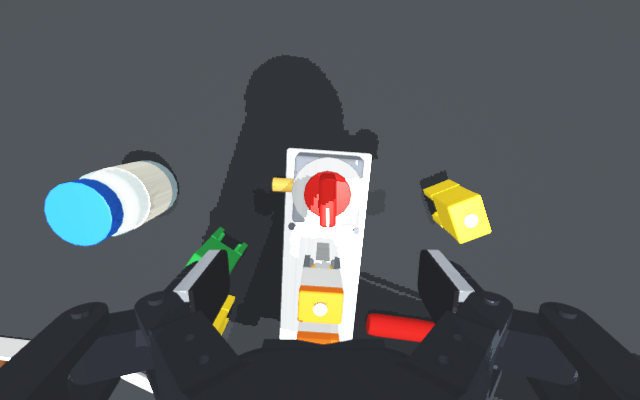

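View pics/t3.png

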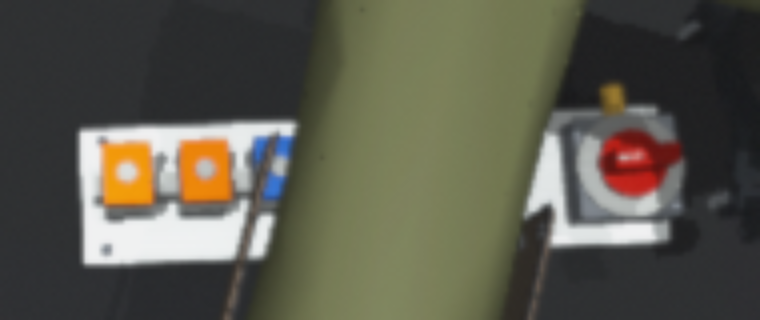

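The knob's bar now lies along the rail in the top crop at (630,155), so the vent is open. The next cartridge is the end orange one, at wrist pixel (320,300).

jog_arm(
  moves=[
    [[0,0,0],[0,0,0.067],-1],
    [[-45,0,0],[0,0,0],-1],
    [[-45,0,0],[0,0,0],-1],
    [[0,0,0],[0,0,0],-1],
  ],
)

```text
time: 11.82
tool_pos: [0.5027, -0.2361, 0.1968]
orientation: [-0.0, 0.732, -0.681, -0.0]
contact_force: [-1.3, 0.2, 0.5]
grip_width: 0.0854
```

Run:
```python
from h import *
np.set_printoptions(precision=4,suppress=True)
p=camera("wrist"); save(p,"w4")
plan([0.5018,-0.2383,0.076],0.068)
for s in (-.115,-.069,-.023,.023): print(proj(p,[.494-.068*s,-.1236+.9977*s,.107]).round(0))
for l in ["c1","keep"]:
    for d in finder.spot_point(l,p)[:8]:
        P=w(p,d["position"]); print(l,round(d["confidence"],2),P,proj(p,P).round(0))
```

```text
tcp [ 0.5027 -0.2372  0.1968] yaw -3.0714 q [-0.08  -0.078 -0.094 -0.    -1.555  0.15 ] F [ 0.4 -0.6  0.5] w 0.0854 t 11.875
turn [0.0007 0.0002 0.0022] shift mm [  1.    1.  120.8]
[324. 204.]
[324. 260.]
[324. 310.]
[324. 356.]
c1 0.81 [ 0.6183 -0.1535  0.0011] [218. 244.]
c1 0.75 [ 0.5051 -0.2404  0.0323] [321. 182.]
c1 0.72 [ 0.6155 -0.2372  0.0011] [219. 172.]
c1 0.7 [ 0.378  -0.3256  0.0054] [452. 103.]
c1 0.63 [ 0.4965 -0.1929  0.0306] [326. 227.]
c1 0.63 [ 0.4963 -0.1467  0.0349] [323. 270.]
```

View pics/w4.png

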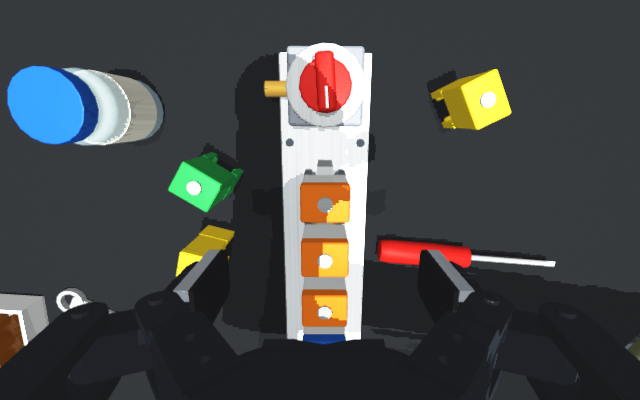

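The caps at (325,205), (325,261) and (325,312) are where the fit predicts. Descending and gripping the first.

jog_arm(
  moves=[
    [[1,1,40],[0,0,0],-1],
    [[0,0,40],[0,0,0],-1],
    [[0,0,30],[0,0,0],-1],
    [[0,0,11],[0,0,0],-1],
    [[0,0,0],[0,0,0],1],
    [[0,0,0],[0,0,0],1],
    [[0,0,0],[0,0,0],1],
    [[0,0,0],[0,0,0],1],
    [[0,0,0],[0,0,0],1],
  ],
)

```text
time: 13.1
tool_pos: [0.5027, -0.2397, 0.078]
orientation: [-0.0, 0.731, -0.683, 0.001]
contact_force: [-0.5, 0.8, 5.0]
grip_width: 0.037
```

jog_arm(
  moves=[
    [[0,0,-4],[0,0,0],1],
    [[0,0,-6],[0,0,0],1],
    [[0,0,-10],[0,0,0],1],
    [[0,0,-30],[0,0,0],1],
    [[0,0,-40],[0,0,0],1],
    [[0,0,-30],[0,0,0],1],
    [[0,0,0],[0,0,0],1],
  ],
)

```text
time: 13.98
tool_pos: [0.503, -0.2402, 0.201]
orientation: [-0.001, 0.731, -0.683, 0.003]
contact_force: [0.8, -0.3, -2.1]
grip_width: 0.037
```

Run:
```python
from h import *
np.set_printoptions(precision=4,suppress=True)
p=camera("wrist"); save(p,"w5")
plan([0.512,0.1685,0.2],0.127)
for l in ["c1"]:
    for d in finder.spot_point(l,p)[:8]:
        P=w(p,d["position"]); print(l,round(d["confidence"],2),P,proj(p,P).round(0))
p=camera("top"); save(p,"t5")
a=[]
for n in ("top","scene"):
  p=camera(n)
  for l in ["rack","rack_slot0"]:
    for d in finder.spot_point(l,p)[:8]:
        P=w(p,d["position"]); print(n,l,round(d["confidence"],2),P,proj(p,P).round(0))
```

```text
tcp [ 0.5023 -0.2396  0.1984] yaw -3.0737 q [-0.084 -0.08  -0.093  0.    -1.554  0.152] F [ 0.4  0.5 -2.8] w 0.0368 t 14.025
turn [-0.0029 -0.001  -0.0591] shift mm [-403.6  -61.3   -1.6]
c1 0.84 [ 0.5049 -0.241   0.1541] [321. 224.]
c1 0.63 [ 0.3804 -0.3228  0.0014] [447. 110.]
c1 0.62 [ 0.6171 -0.1567  0.0002] [222. 244.]
top rack 0.8 [ 0.4965  0.2608 -0.0039] [241. 222.]
top rack_slot0 0.83 [0.5066 0.2153 0.008 ] [258. 218.]
top rack_slot0 0.81 [0.5065 0.1685 0.0014] [276. 219.]
top rack_slot0 0.76 [0.4898 0.3012 0.0057] [225. 224.]
top rack_slot0 0.75 [0.483  0.3514 0.011 ] [206. 225.]
top rack_slot0 0.63 [0.4977 0.2607 0.0039] [241. 221.]
scene rack 0.77 [ 0.4978  0.2602 -0.0005] [392. 292.]
scene rack_slot0 0.89 [0.4964 0.3035 0.008 ] [406. 304.]
scene rack_slot0 0.85 [0.5113 0.1645 0.0028] [360. 265.]
scene rack_slot0 0.84 [0.4983 0.2604 0.0087] [392. 290.]
scene rack_slot0 0.67 [0.5043 0.2147 0.0073] [376. 277.]
scene rack_slot0 0.62 [0.4881 0.3472 0.0054] [424. 318.]
scene rack_slot0 0.29 [ 0.7337  0.2344 -0.0014] [291. 337.]
```

View pics/w5.png

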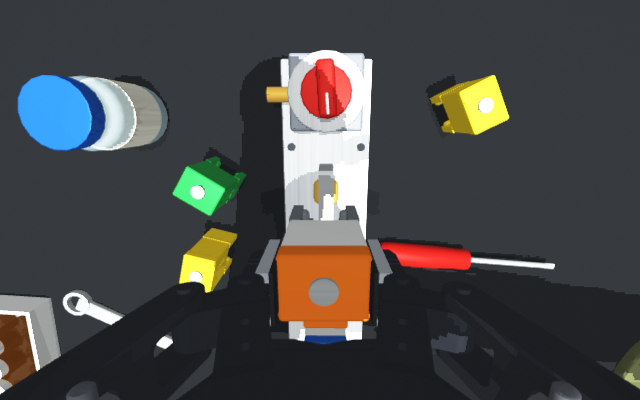

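View pics/t5.png

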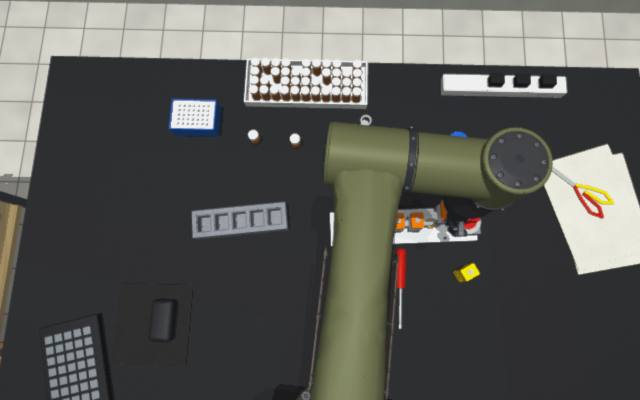

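Held square, with cap centre at (323,292), and the noses are free. The rack is unmoved at (240,220). I go over the far (+y) pocket first, so that the wrist camera can see the other pockets.

```bash
cat >> h.py <<'E'
def hand(u,v,h=0.031):
    "in-hand offset of the cap centre in tool axes"
    p=camera("wrist"); M,t,s=Rt(); P=ray(p,u,v,t[2]+h); print("hand offset mm (tool)",(M.T@(P-t)*1000).round(1))
E
python3 - <<'E'
from h import *
hand(323,292)
plan([0.4862,0.3513,0.2],0.127)
E
```

```text
hand offset mm (tool) [ -0.5   0.1 -31. ]
tcp [ 0.5017 -0.2394  0.1958] yaw -3.0735 q [-0.084 -0.078 -0.096 -0.    -1.554  0.152] F [-0.1  0.2 -1.6] w 0.037 t 14.475
turn [ 0.0009  0.0002 -0.0589] shift mm [-587.9  -59.4   -4.2]
```

jog_arm(
  moves=[
    [[0,0,-4],[0,0,-0.059],1],
    [[-53.5,-5.4,0],[0,0,0],1],
    [[-53.5,-5.4,0],[0,0,0],1],
    [[-53.5,-5.4,0],[0,0,0],1],
    [[-53.5,-5.4,0],[0,0,0],1],
    [[-53.5,-5.4,0],[0,0,0],1],
    [[-53.5,-5.4,0],[0,0,0],1],
    [[-53.5,-5.4,0],[0,0,0],1],
    [[-53.5,-5.4,0],[0,0,0],1],
    [[-53.5,-5.4,0],[0,0,0],1],
    [[-53.5,-5.4,0],[0,0,0],1],
    [[-53.5,-5.4,0],[0,0,0],1],
  ],
)

```text
time: 15.98
tool_pos: [0.4859, 0.3537, 0.2003]
orientation: [-0.0, 0.751, -0.661, 0.0]
contact_force: [0.9, 0.2, -1.7]
grip_width: 0.0374
```

jog_arm(
  moves=[
    [[0,0,0],[0,0,0],1],
    [[0,0,0],[0,0,0],1],
  ],
)

```text
time: 16.23
tool_pos: [0.4862, 0.3518, 0.2]
orientation: [0.0, 0.751, -0.661, 0.0]
contact_force: [0.2, -0.6, -2.3]
grip_width: 0.0374
```

```bash
cat >> h.py <<'E'
def rackfit(pics,c0=(.4979,.260),yaw0=.127,show=True):
    """fit rack pose to slot points (own centre, yaw) from pictures"""
    A=[];B=[]
    c0=np.array(c0); 
    for p in pics:
        for d in finder.spot_point("rack_slot0",p):
            P=w(p,d["position"])
            if abs(P[2]-.006)>.02 or d["confidence"]<.3: continue
            e=P[:2]-c0; al=e@[-np.sin(yaw0),np.cos(yaw0)]; la=e@[np.cos(yaw0),np.sin(yaw0)]
            k=round(al/.046)
            if abs(k)>2 or abs(la)>.03 : continue
            if show: print("  k",k,P.round(4),round(d["confidence"],2),"off",round((al-k*.046)*1e3,1),round(la*1e3,1))
            A.append(k*.046);B.append(P[:2])
    A=np.array(A);B=np.array(B)
    from scipy.optimize import least_squares
    f=lambda v:(np.c_[v[0]-np.sin(v[2])*A,v[1]+np.cos(v[2])*A]-B).ravel()
    r=least_squares(f,[*c0,yaw0],loss="soft_l1",f_scale=.003); print("rack centre,yaw",r.x.round(4),"n",len(A)); return r.x
E
python3 - <<'E'
from h import *
p=camera("wrist"); save(p,"w6"); a=rackfit([p])
q=camera("top"); s=camera("scene"); v=rackfit([p,q,s])
for k in range(-2,3): print(k, proj(p,[v[0]-np.sin(v[2])*k*.046,v[1]+np.cos(v[2])*k*.046,.038]).round(0))
k=2; plan([v[0]-np.sin(v[2])*k*.046,v[1]+np.cos(v[2])*k*.046,.2],v[2])
E
```

```text
k 0 [0.4986 0.2593 0.0084] 0.9 off -0.8 0.6
  k 1 [0.4906 0.3058 0.0094] 0.85 off 0.3 -1.5
  k 2 [0.4885 0.3473 0.0063] 0.61 off -4.2 1.7
  k -1 [0.5041 0.2139 0.0095] 0.57 off -0.5 0.3
rack centre,yaw [0.4983 0.2589 0.1211] n 4
  k 0 [0.4986 0.2593 0.0084] 0.9 off -0.8 0.6
  k 1 [0.4906 0.3058 0.0094] 0.85 off 0.3 -1.5
  k 2 [0.4885 0.3473 0.0063] 0.61 off -4.2 1.7
  k -1 [0.5041 0.2139 0.0095] 0.57 off -0.5 0.3
  k -2 [0.508  0.1685 0.0028] 0.78 off -0.0 -1.5
  k 1 [0.4896 0.3034 0.0075] 0.72 off -1.9 -2.7
  k -1 [0.5061 0.2147 0.0068] 0.71 off -0.0 2.4
  k 0 [0.4989 0.2594 0.0052] 0.6 off -0.7 0.9
  k 2 [0.4858 0.3482 0.009 ] 0.57 off -2.9 -0.8
  k 0 [0.4965 0.2614 0.0095] 0.91 off 1.5 -1.2
  k 2 [0.487  0.3502 0.0052] 0.9 off -1.1 0.6
  k -1 [0.508  0.2125 0.0066] 0.77 off -2.4 4.0
  k 1 [0.4971 0.3056 0.0096] 0.76 off -0.7 5.0
  k -2 [0.5139 0.1647 0.0047] 0.59 off -4.6 3.8
rack centre,yaw [0.4989 0.2589 0.1358] n 14
-2 [321. -30.]
-1 [322.  31.]
0 [322.  87.]
1 [323. 138.]
2 [323. 186.]
tcp [0.4865 0.3513 0.2007] yaw -3.0154 q [ 0.959  0.038  0.028 -0.    -1.559 -0.833] F [ 0.4  1.  -1.5] w 0.0373 t 16.575
turn [-0.0004  0.0006 -0.0096] shift mm [1.2 0.2 0.7]
```

View pics/w6.png

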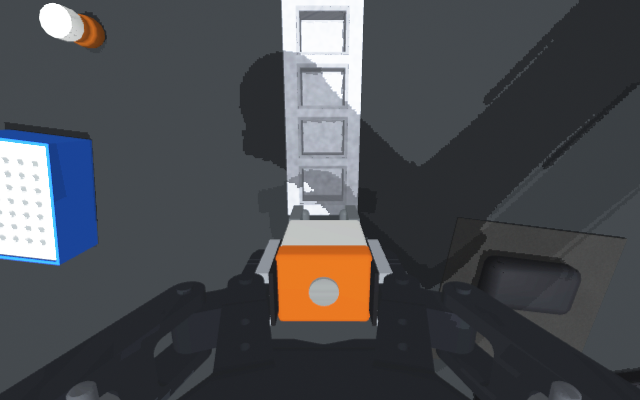

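Run:
```python
import cv2
f=cv2.imread("pics/w6.png")[10:215,270:380]
f=cv2.convertScaleAbs(f,alpha=1); cv2.imwrite("pics/w6c.png",cv2.resize(f,None,fx=2.9*1,fy=2.9,interpolation=cv2.INTER_CUBIC))
```

```text
(no output)
```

View pics/w6c.png

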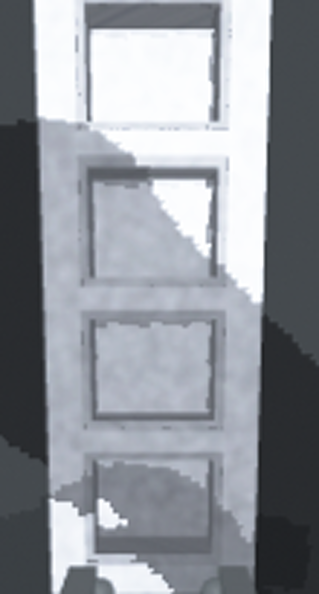

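The pocket mouths at (323,185), (323,138) and (322,86) agree with the fit to about 1 px. Lowering into the far pocket.

jog_arm(
  moves=[
    [[2,0,0],[0,0,-0.009],1],
    [[0,0,40],[0,0,0],1],
    [[0,0,40],[0,0,0],1],
    [[0,0,25],[0,0,0],1],
    [[0,0,10],[0,0,0],1],
    [[0,0,8],[0,0,0],1],
    [[0,0,8],[0,0,0],1],
    [[0,0,0],[0,0,0],1],
  ],
)

```text
time: 17.58
tool_pos: [0.4865, 0.3499, 0.0689]
orientation: [0.0, 0.753, -0.657, -0.0]
contact_force: [-0.5, -0.6, -1.5]
grip_width: 0.0372
```

Run:
```python
from h import *
plan([0.4864,.3498,.054],.1358)
```

```text
tcp [0.4865 0.3499 0.0689] yaw -3.0057 q [ 0.957  0.08  -0.17  -0.    -1.32  -0.821] F [-0.5 -0.6 -1.5] w 0.0372 t 17.575
turn [0.0002 0.0002 0.0001] shift mm [ 0.1  0.1 14.9]
```

Already 15 mm into the pocket with no contact force. Going to the floor, then releasing.

jog_arm(
  moves=[
    [[0,0,6],[0,0,0],1],
    [[0,0,6],[0,0,0],1],
    [[0,0,2.5],[0,0,0],1],
    [[0,0,0],[0,0,0],1],
  ],
)

```text
time: 18.08
tool_pos: [0.4864, 0.35, 0.0546]
orientation: [0.0, 0.754, -0.657, -0.0]
contact_force: [0.4, -0.8, -1.9]
grip_width: 0.0376
```

jog_arm(
  moves=[
    [[0,0,0],[0,0,0],-1],
    [[0,0,0],[0,0,0],-1],
    [[0,0,0],[0,0,0],-1],
    [[0,0,0],[0,0,0],-1],
    [[0,0,-30],[0,0,0],-1],
    [[0,0,-55],[0,0,0],-1],
    [[0,0,-60],[0,0,0],-1],
    [[0,0,0],[0,0,0],-1],
  ],
)

```text
time: 19.08
tool_pos: [0.4884, 0.3512, 0.2068]
orientation: [-0.005, 0.753, -0.657, 0.001]
contact_force: [-0.3, 0.6, -0.4]
grip_width: 0.0853
```

Run:
```python
from h import *
p=camera("wrist"); save(p,"w7"); rackfit([p],(.4987,.2585),.1358)
for d in finder.spot_point("c1",p)[:3]: print(w(p,d["position"]).round(4),d["confidence"])
plan([.4987,-.1924,.2],.068)
```

```text
k -1 [0.5032 0.2155 0.0094] 0.95 off 2.8 -1.4
  k 0 [0.4975 0.2618 0.0044] 0.93 off 3.5 -0.7
  k 1 [0.4909 0.3062 0.0069] 0.84 off 2.3 -1.3
  k 2 [0.4915 0.3478 0.0064] 0.74 off -2.5 4.9
rack centre,yaw [0.498  0.2603 0.0937] n 4
[0.4885 0.348  0.0089] 0.71
tcp [0.4861 0.3499 0.1989] yaw -3.0055 q [ 9.580e-01  3.700e-02  2.300e-02 -1.000e-03 -1.558e+00 -8.220e-01] F [ 0.6  0.5 -0.5] w 0.0854 t 19.225
turn [ 0.0012 -0.0001  0.068 ] shift mm [541.9  24.3  -1.1]
```

View pics/w7.png

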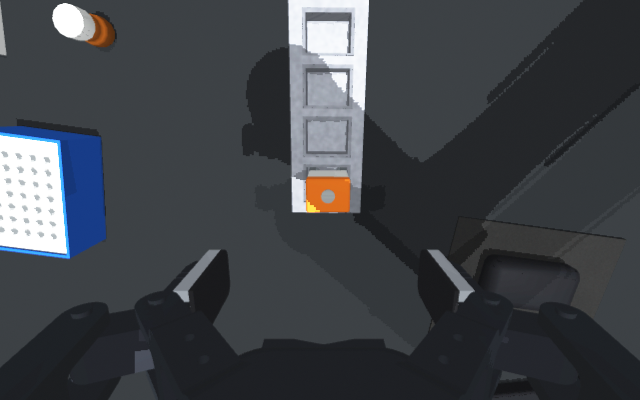

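The first cartridge sits in the far pocket, cap at (328,195). Back to the next one at station y = -0.192.

jog_arm(
  moves=[
    [[0,0,0],[0,0,0.068],-1],
    [[54.2,2.4,0],[0,0,0],-1],
    [[54.2,2.4,0],[0,0,0],-1],
    [[54.2,2.4,0],[0,0,0],-1],
    [[54.2,2.4,0],[0,0,0],-1],
    [[54.2,2.4,0],[0,0,0],-1],
    [[54.2,2.4,0],[0,0,0],-1],
    [[54.2,2.4,0],[0,0,0],-1],
    [[54.2,2.4,0],[0,0,0],-1],
    [[54.2,2.4,0],[0,0,0],-1],
    [[54.2,2.4,0],[0,0,0],-1],
    [[0,0,0],[0,0,0],-1],
  ],
)

```text
time: 20.72
tool_pos: [0.4981, -0.1955, 0.1974]
orientation: [0.001, 0.729, -0.684, -0.002]
contact_force: [0.1, -0.1, -0.8]
grip_width: 0.0855
```

Run:
```python
from h import *
p=camera("wrist"); save(p,"w8")
for s in (-.069,-.023,.023): print(proj(p,[.494-.068*s,-.1236+.9977*s,.107]).round(0))
plan([.4987,-.1924,.078],.068)
```

```text
[322. 211.]
[322. 265.]
[322. 315.]
tcp [ 0.4984 -0.1939  0.1976] yaw -3.0769 q [ 0.005 -0.132 -0.143 -0.    -1.564  0.06 ] F [ 0.7  0.  -0. ] w 0.0854 t 20.775
turn [ 0.0037  0.0007 -0.0034] shift mm [ -1.5  -0.4 119.6]
```

View pics/w8.png

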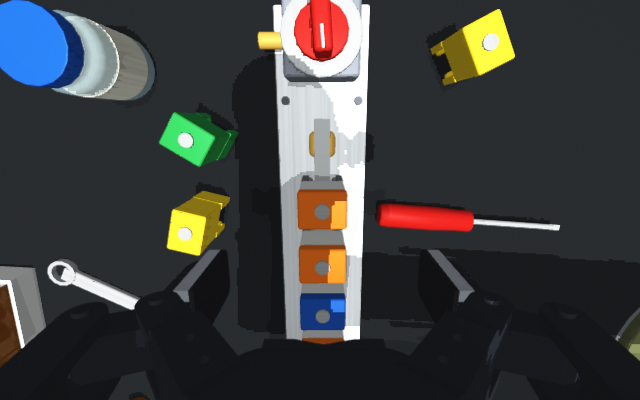

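The target cap is at (322,212), and the next orange is at (322,266) with blue at (322,316), as predicted. Grasp and lift.

jog_arm(
  moves=[
    [[-1,-0.5,40],[0,0,0],-1],
    [[0,0,40],[0,0,0],-1],
    [[0,0,30],[0,0,0],-1],
    [[0,0,10],[0,0,0],-1],
    [[0,0,0],[0,0,0],1],
    [[0,0,0],[0,0,0],1],
    [[0,0,0],[0,0,0],1],
    [[0,0,0],[0,0,0],1],
    [[0,0,0],[0,0,0],1],
  ],
)

```text
time: 21.9
tool_pos: [0.5006, -0.1916, 0.0814]
orientation: [-0.001, 0.731, -0.683, 0.001]
contact_force: [-2.0, 2.7, 5.6]
grip_width: 0.0375
```

jog_arm(
  moves=[
    [[0,0,-4],[0,0,0],1],
    [[0,0,-6],[0,0,0],1],
    [[0,0,-10],[0,0,0],1],
    [[0,0,-30],[0,0,0],1],
    [[0,0,-40],[0,0,0],1],
    [[0,0,-32],[0,0,0],1],
    [[0,0,0],[0,0,0],1],
  ],
)

```text
time: 22.78
tool_pos: [0.5012, -0.1922, 0.207]
orientation: [-0.002, 0.731, -0.683, 0.003]
contact_force: [1.1, 0.1, -1.6]
grip_width: 0.0367
```

Run:
```python
from h import *
p=camera("wrist"); save(p,"w9")
t=camera("top"); s=camera("scene"); v=rackfit([t,s],(.4987,.2585),.1358)
k=1; plan([.4987-.1354*k*.046,.2585+.9908*k*.046,.2],.1358)
```

```text
k 2 [0.4854 0.3498 0.0086] 0.97 off 0.3 -0.8
  k 1 [0.4914 0.3017 0.0054] 0.8 off -2.2 -1.3
  k -2 [0.5056 0.1688 0.0047] 0.77 off 2.2 -5.3
  k -1 [0.5062 0.2166 0.0096] 0.69 off 3.5 1.8
  k 0 [0.4992 0.2585 0.0059] 0.6 off -0.1 0.5
  k -1 [0.5074 0.2128 0.009 ] 0.98 off -0.5 2.4
  k -2 [0.5157 0.1638 0.0037] 0.97 off -4.2 4.0
  k 1 [0.4948 0.3045 0.0089] 0.72 off 0.1 2.4
  k 2 [0.4871 0.347  0.0052] 0.72 off -2.8 0.5
  k 0 [0.4957 0.2632 0.0065] 0.71 off 5.1 -2.3
rack centre,yaw [0.4992 0.2586 0.1437] n 10
tcp [ 0.4994 -0.1914  0.2008] yaw -3.0736 q [ 0.01  -0.134 -0.138 -0.    -1.568  0.058] F [-0.6 -0.7 -1.6] w 0.037 t 23.025
turn [ 0.0018  0.0004 -0.0678] shift mm [-491.8  -60.3    0.8]
```

View pics/w9.png

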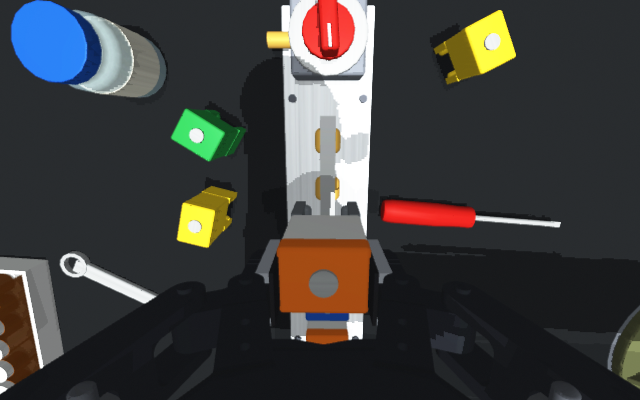

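The second one is held, cap at (323,284), and sits slightly lower in the grip. To pocket k=1.

jog_arm(
  moves=[
    [[0,0,0],[0,0,-0.068],1],
    [[-54.6,-6.7,0],[0,0,0],1],
    [[-54.6,-6.7,0],[0,0,0],1],
    [[-54.6,-6.7,0],[0,0,0],1],
    [[-54.6,-6.7,0],[0,0,0],1],
    [[-54.6,-6.7,0],[0,0,0],1],
    [[-54.6,-6.7,0],[0,0,0],1],
    [[-54.6,-6.7,0],[0,0,0],1],
    [[-54.6,-6.7,0],[0,0,0],1],
    [[-54.6,-6.7,0],[0,0,0],1],
    [[0,0,0],[0,0,0],1],
    [[0,0,0],[0,0,0],1],
  ],
)

```text
time: 24.52
tool_pos: [0.4927, 0.3033, 0.2009]
orientation: [0.001, 0.754, -0.657, 0.0]
contact_force: [0.0, -0.7, -0.5]
grip_width: 0.0367
```

```bash
cat >> h.py <<'E'
def crop(p,n,x0,y0,x1,y1,f):
    cv2.imwrite(f"pics/{n}.png",cv2.resize(p["frame"][y0:y1,x0:x1],None,fx=f,fy=f,interpolation=cv2.INTER_CUBIC))
def slot(v,k): return np.array([v[0]-np.sin(v[2])*k*.046,v[1]+np.cos(v[2])*k*.046])
def over(p,n,v,x0,y0,x1,y1,f):
    "crop with the predicted pocket mouths (41x33, +3 chamfer) drawn"
    im=cv2.resize(p["frame"][y0:y1,x0:x1],None,fx=f,fy=f,interpolation=cv2.INTER_CUBIC)
    c,s=np.cos(v[2]),np.sin(v[2])
    for k in range(-2,3):
        q=[]
        for a,b in ((-1,-1),(1,-1),(1,1),(-1,1)):
            dx,dy=a*.0235,b*.0195
            P=slot(v,k)+[c*dx-s*dy,s*dx+c*dy]
            q.append((proj(p,[*P,.038])-[x0,y0]+.5)*f)
        cv2.polylines(im,[np.int32(q)],True,(0,255,0),1)
    cv2.imwrite(f"pics/{n}.png",im)
E
python3 - <<'E'
from h import *
p=camera("wrist"); save(p,"w10"); v=(.4987,.2585,.1358)
over(p,"w10c",v,240,0,400,320,1.8)
k=1; plan([*slot(v,k),.2],v[2])
hand(323,284,.0256)
E
```

```text
tcp [0.4929 0.3029 0.2014] yaw -3.006 q [ 0.898 -0.017 -0.027  0.    -1.562 -0.762] F [ 0.6  1.1 -1. ] w 0.0366 t 24.575
turn [ 0.0006 -0.0009 -0.0002] shift mm [-1.3  0.3  1.4]
hand offset mm (tool) [ -0.2   0.2 -25.6]
```

View pics/w10c.png

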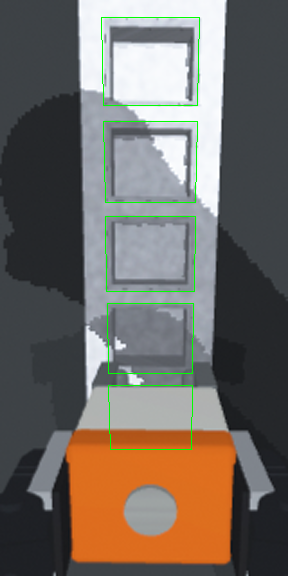

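The predicted pocket outlines lie on the pocket mouths to within about 1 mm. Lowering into k=1.

jog_arm(
  moves=[
    [[-1,0,0],[0,0,0],1],
    [[0,0,40],[0,0,0],1],
    [[0,0,40],[0,0,0],1],
    [[0,0,25],[0,0,0],1],
    [[0,0,10],[0,0,0],1],
    [[0,0,8],[0,0,0],1],
    [[0,0,8],[0,0,0],1],
    [[0,0,6],[0,0,0],1],
    [[0,0,5],[0,0,0],1],
    [[0,0,0],[0,0,0],1],
  ],
)

```text
time: 25.88
tool_pos: [0.4932, 0.3045, 0.0594]
orientation: [-0.0, 0.753, -0.658, 0.0]
contact_force: [3.3, 0.0, -2.9]
grip_width: 0.0373
```

Run:
```python
from h import *
plan([.4925,.3041,.0574],.1358)
```

```text
tcp [0.4932 0.3045 0.0594] yaw -3.0058 q [ 0.899  0.035 -0.236  0.    -1.3   -0.764] F [ 3.3  0.  -2.9] w 0.0373 t 25.875
turn [-0.0004 -0.0003 -0.0001] shift mm [0.3 0.7 2. ]
```

jog_arm(
  moves=[
    [[0,0,2.5],[0,0,0],1],
    [[0,0,0],[0,0,0],1],
    [[0,0,0],[0,0,0],-1],
    [[0,0,0],[0,0,0],-1],
    [[0,0,0],[0,0,0],-1],
    [[0,0,0],[0,0,0],-1],
    [[0,0,-30],[0,0,0],-1],
    [[0,0,-55],[0,0,0],-1],
    [[0,0,-57],[0,0,0],-1],
    [[0,0,0],[0,0,0],-1],
    [[0,0,0],[0,0,0],-1],
  ],
)

```text
time: 27.25
tool_pos: [0.4925, 0.3047, 0.1989]
orientation: [0.0, 0.754, -0.657, -0.0]
contact_force: [0.5, -0.0, -1.0]
grip_width: 0.0853
```

Run:
```python
from h import *
p=camera("wrist"); v=(.4987,.2585,.1358); over(p,"w11c",v,240,0,400,320,1.8)
for d in finder.spot_point("c1",p)[:3]: print(w(p,d["position"]).round(4),d["confidence"])
plan([.4956,-.1465,.2],.068)
```

```text
[0.4899 0.3083 0.0094] 0.83
[0.4872 0.3498 0.0102] 0.82
tcp [0.4923 0.3043 0.1977] yaw -3.0055 q [ 9.000e-01 -1.500e-02 -3.200e-02 -1.000e-03 -1.557e+00 -7.640e-01] F [-0.9  0.  -0.4] w 0.0855 t 27.35
turn [ 0.0022 -0.0013  0.0681] shift mm [450.   27.3  -2.3]
```

View pics/w11c.png

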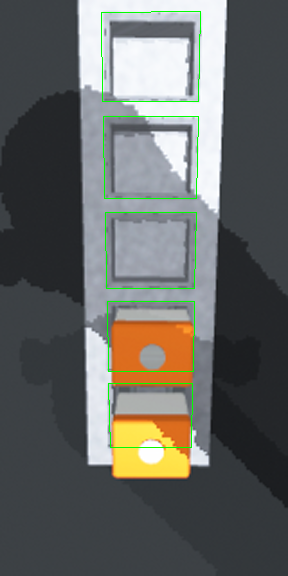

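Two are seated, side by side at the same height. Next is the orange at y ≈ -0.146.

jog_arm(
  moves=[
    [[0,0,0],[0,0,0.068],-1],
    [[50,3,0],[0,0,0],-1],
    [[50,3,0],[0,0,0],-1],
    [[50,3,0],[0,0,0],-1],
    [[50,3,0],[0,0,0],-1],
    [[50,3,0],[0,0,0],-1],
    [[50,3,0],[0,0,0],-1],
    [[50,3,0],[0,0,0],-1],
    [[50,3,0],[0,0,0],-1],
    [[50,3,0],[0,0,0],-1],
    [[0,0,0],[0,0,0],-1],
    [[0,0,0],[0,0,0],-1],
  ],
)

```text
time: 28.85
tool_pos: [0.496, -0.1461, 0.1982]
orientation: [0.001, 0.73, -0.683, -0.001]
contact_force: [-0.2, -0.5, -0.7]
grip_width: 0.0852
```

Run:
```python
from h import *
p=camera("wrist"); save(p,"w12")
for s in (-.023,.023,.069): print(proj(p,[.494-.068*s,-.1236+.9977*s,.107]).round(0))
plan([.4956,-.1465,.078],.068)
```

```text
[324. 206.]
[324. 261.]
[324. 311.]
tcp [ 0.4962 -0.1457  0.1985] yaw -3.0731 q [ 0.104 -0.182 -0.186 -0.    -1.569 -0.036] F [0.6 0.8 0.5] w 0.0854 t 28.9
turn [0.0013 0.0003 0.0004] shift mm [  0.8   0.7 120.5]
```

View pics/w12.png

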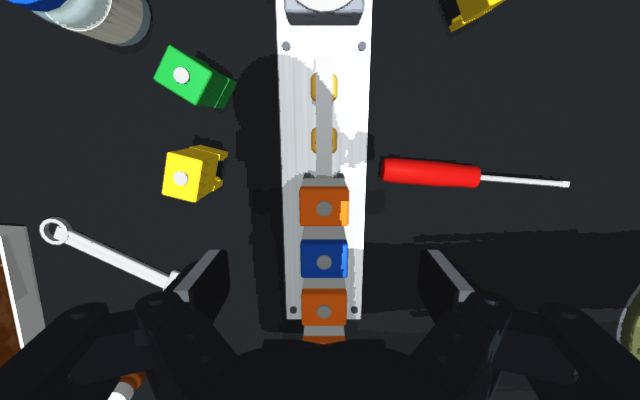

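The orange at (324,208) is centred in the grip line. The blue one at (324,262) is a full pitch away. Grasp.

jog_arm(
  moves=[
    [[0,0.5,40],[0,0,0],-1],
    [[0,0,40],[0,0,0],-1],
    [[0,0,30],[0,0,0],-1],
    [[0,0,10],[0,0,0],-1],
    [[0,0,0],[0,0,0],1],
    [[0,0,0],[0,0,0],1],
    [[0,0,0],[0,0,0],1],
    [[0,0,0],[0,0,0],1],
    [[0,0,0],[0,0,0],1],
  ],
)

```text
time: 30.02
tool_pos: [0.4968, -0.1463, 0.081]
orientation: [-0.001, 0.731, -0.683, 0.001]
contact_force: [-0.8, 2.0, 5.7]
grip_width: 0.0368
```

jog_arm(
  moves=[
    [[0,0,-4],[0,0,0],1],
    [[0,0,-6],[0,0,0],1],
    [[0,0,-10],[0,0,0],1],
    [[0,0,-30],[0,0,0],1],
    [[0,0,-40],[0,0,0],1],
    [[0,0,-32],[0,0,0],1],
    [[0,0,0],[0,0,0],1],
  ],
)

```text
time: 30.9
tool_pos: [0.4972, -0.1469, 0.2061]
orientation: [-0.002, 0.731, -0.683, 0.003]
contact_force: [0.3, -0.1, -1.9]
grip_width: 0.0369
```

Run:
```python
from h import *
p=camera("wrist"); save(p,"w13")
v=(.4987,.2585,.1358); t=camera("top"); over(t,"t13c",v,170,160,500,290,2.4)
plan([*slot(v,0),.2],v[2])
```

```text
tcp [ 0.4959 -0.1463  0.2019] yaw -3.0737 q [ 0.103 -0.185 -0.181 -0.    -1.573 -0.035] F [ 0.   0.9 -2.3] w 0.0368 t 31.0
turn [-0.0008  0.0001 -0.0679] shift mm [-400.7  -57.6    1.9]
```

View pics/w13.png

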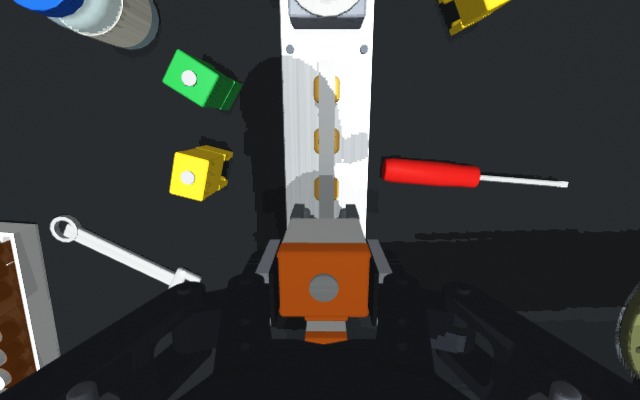

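View pics/t13c.png

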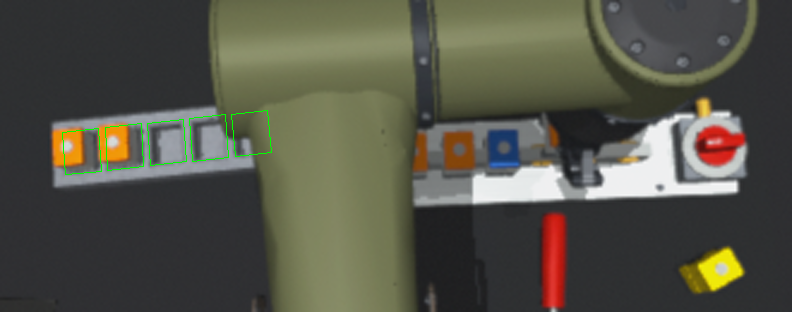

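The third is held, cap at (323,288). Blue is still clipped, and the rack still matches its outline. To the middle pocket.

jog_arm(
  moves=[
    [[0,0,0],[0,0,-0.068],1],
    [[-50,-7.2,0],[0,0,0],1],
    [[-50,-7.2,0],[0,0,0],1],
    [[-50,-7.2,0],[0,0,0],1],
    [[-50,-7.2,0],[0,0,0],1],
    [[-50,-7.2,0],[0,0,0],1],
    [[-50,-7.2,0],[0,0,0],1],
    [[-50,-7.2,0],[0,0,0],1],
    [[-50,-7.2,0],[0,0,0],1],
    [[0,0,0],[0,0,0],1],
    [[0,0,0],[0,0,0],1],
  ],
)

```text
time: 32.38
tool_pos: [0.4984, 0.2575, 0.2003]
orientation: [0.001, 0.754, -0.657, -0.0]
contact_force: [0.2, 0.1, -2.2]
grip_width: 0.0374
```

Run:
```python
from h import *
p=camera("wrist"); v=(.4987,.2585,.1358)
over(p,"w14c",v,240,0,400,320,1.8)
plan([*slot(v,0),.057],v[2])
hand(323,288,.026)
```

```text
tcp [0.4986 0.2571 0.2008] yaw -3.0059 q [ 0.834 -0.064 -0.074  0.    -1.562 -0.698] F [ 0.2  0.2 -1.3] w 0.0371 t 32.425
turn [ 0.001  -0.0009 -0.0001] shift mm [ -1.3  -0.3 143.8]
hand offset mm (tool) [ -1.8   0.2 -26. ]
```

View pics/w14c.png

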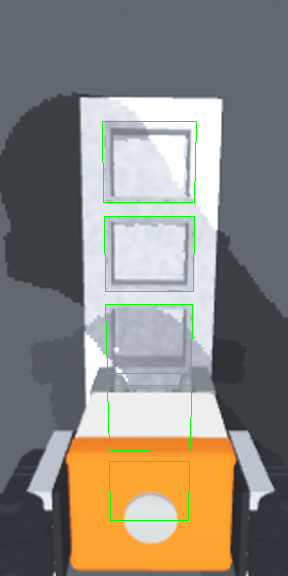

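The outlines fit. The cartridge sits about 1.8 mm off the grip centre, which cancels the remaining shift. Lowering.

jog_arm(
  moves=[
    [[0,0,40],[0,0,0],1],
    [[0,0,40],[0,0,0],1],
    [[0,0,25],[0,0,0],1],
    [[0,0,10],[0,0,0],1],
    [[0,0,8],[0,0,0],1],
    [[0,0,8],[0,0,0],1],
    [[0,0,6],[0,0,0],1],
    [[0,0,5],[0,0,0],1],
    [[0,0,2.5],[0,0,0],1],
    [[0,0,0],[0,0,0],1],
  ],
)

```text
time: 33.72
tool_pos: [0.4989, 0.2579, 0.0572]
orientation: [-0.0, 0.754, -0.657, 0.0]
contact_force: [-1.0, 0.4, 0.5]
grip_width: 0.0372
```

Run:
```python
from h import *
plan([.4987,.2585,.057],.1358)
```

```text
tcp [0.4989 0.2579 0.0572] yaw -3.0054 q [ 0.835 -0.012 -0.287  0.    -1.295 -0.699] F [-1.   0.4  0.5] w 0.0372 t 33.725
turn [-0.0003 -0.      0.0004] shift mm [-0.6  0.1  0.2]
```

On the floor. Releasing.

jog_arm(
  moves=[
    [[0,0,0],[0,0,0],-1],
    [[0,0,0],[0,0,0],-1],
    [[0,0,0],[0,0,0],-1],
    [[0,0,0],[0,0,0],-1],
    [[0,0,-30],[0,0,0],-1],
    [[0,0,-55],[0,0,0],-1],
    [[0,0,-58],[0,0,0],-1],
    [[0,0,0],[0,0,0],-1],
    [[0,0,0],[0,0,0],-1],
  ],
)

```text
time: 34.85
tool_pos: [0.4986, 0.258, 0.1995]
orientation: [-0.0, 0.754, -0.657, -0.0]
contact_force: [0.2, 1.2, -0.5]
grip_width: 0.0853
```

Run:
```python
from h import *
p=camera("wrist"); v=(.4987,.2585,.1358); over(p,"w15c",v,240,0,400,320,1.8)
for d in finder.spot_point("c1",p)[:3]: print(w(p,d["position"]).round(4),d["confidence"])
plan([.4893,-.0548,.2],.068)
```

```text
[0.4896 0.3048 0.0059] 0.97
[0.4973 0.2596 0.0122] 0.79
[0.4881 0.3501 0.0089] 0.59
tcp [0.4983 0.2576 0.1982] yaw -3.0056 q [ 8.350e-01 -6.300e-02 -7.700e-02 -1.000e-03 -1.559e+00 -6.990e-01] F [-0.2  0.  -0.5] w 0.0857 t 34.95
turn [ 0.0022 -0.0011  0.068 ] shift mm [311.1  30.2  -1.8]
```

View pics/w15c.png

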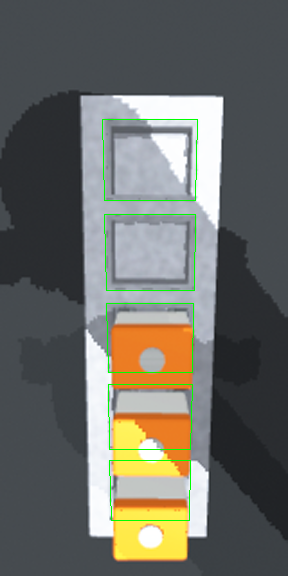

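Three are seated. Next is the orange at y ≈ -0.055, on the far side of blue.

jog_arm(
  moves=[
    [[0,0,0],[0,0,0.068],-1],
    [[51.8,5,0],[0,0,0],-1],
    [[51.8,5,0],[0,0,0],-1],
    [[51.8,5,0],[0,0,0],-1],
    [[51.8,5,0],[0,0,0],-1],
    [[51.8,5,0],[0,0,0],-1],
    [[51.8,5,0],[0,0,0],-1],
    [[0,0,0],[0,0,0],-1],
    [[0,0,0],[0,0,0],-1],
  ],
)

```text
time: 36.08
tool_pos: [0.4896, -0.0542, 0.1988]
orientation: [0.001, 0.73, -0.683, -0.001]
contact_force: [0.2, 1.0, 0.1]
grip_width: 0.0851
```

Run:
```python
from h import *
p=camera("wrist"); save(p,"w16")
for s in (.023,.069,.115): print(proj(p,[.494-.068*s,-.1236+.9977*s,.107]).round(0))
plan([.4893,-.0548,.078],.068)
```

```text
[323. 146.]
[323. 206.]
[324. 260.]
tcp [ 0.4898 -0.0537  0.199 ] yaw -3.0732 q [ 0.301 -0.25  -0.242 -0.    -1.58  -0.232] F [0.6 0.4 0.3] w 0.0853 t 36.125
turn [0.0014 0.0001 0.0004] shift mm [  1.    0.6 121. ]
```

View pics/w16.png

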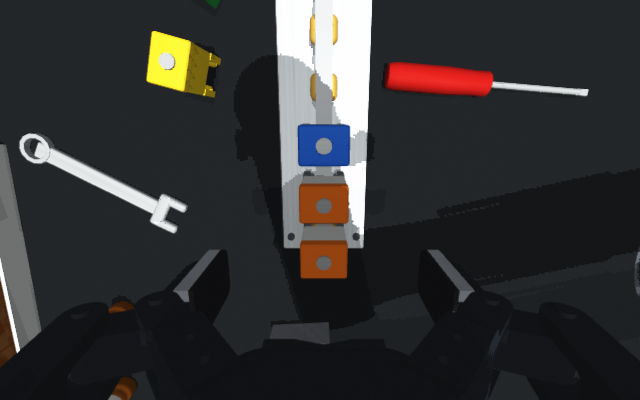

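The caps are at blue (323,145), orange target (324,205) and last orange (324,263), as predicted. Grasp.

jog_arm(
  moves=[
    [[1,0.5,40],[0,0,0],-1],
    [[0,0,40],[0,0,0],-1],
    [[0,0,30],[0,0,0],-1],
    [[0,0,10],[0,0,0],-1],
    [[0,0,0],[0,0,0],1],
    [[0,0,0],[0,0,0],1],
    [[0,0,0],[0,0,0],1],
    [[0,0,0],[0,0,0],1],
    [[0,0,0],[0,0,0],1],
  ],
)

```text
time: 37.25
tool_pos: [0.4904, -0.0552, 0.0814]
orientation: [-0.001, 0.731, -0.683, 0.001]
contact_force: [-2.1, 1.7, 6.2]
grip_width: 0.0373
```

jog_arm(
  moves=[
    [[0,0,-4],[0,0,0],1],
    [[0,0,-6],[0,0,0],1],
    [[0,0,-10],[0,0,0],1],
    [[0,0,-30],[0,0,0],1],
    [[0,0,-40],[0,0,0],1],
    [[0,0,-32],[0,0,0],1],
    [[0,0,0],[0,0,0],1],
  ],
)

```text
time: 38.12
tool_pos: [0.4907, -0.0556, 0.2064]
orientation: [-0.002, 0.731, -0.683, 0.002]
contact_force: [-0.2, 0.0, -1.9]
grip_width: 0.0368
```

Run:
```python
from h import *
p=camera("wrist"); save(p,"w17")
v=(.4987,.2585,.1358); t=camera("top"); over(t,"t17c",v,170,160,500,290,2.4)
plan([*slot(v,-1),.2],v[2])
s=camera("scene"); rackfit([t,s],(.4987,.2585),.1358)
```

```text
tcp [ 0.4894 -0.0553  0.2023] yaw -3.0736 q [ 0.298 -0.252 -0.238 -0.    -1.585 -0.23 ] F [-0.4 -0.8 -2.2] w 0.0369 t 38.225
turn [-0.0004  0.0003 -0.0678] shift mm [-263.6  -51.7    2.3]
  k 2 [0.4777 0.3426 0.0071] 0.46 off -5.8 -9.5
  k -1 [0.4985 0.2038 0.0088] 0.96 off -8.2 -7.6
  k 0 [0.4891 0.2511 0.0114] 0.84 off -6.0 -10.5
  k 2 [0.4759 0.3403 0.0076] 0.64 off -7.9 -11.5
  k -2 [0.5057 0.1545 0.0022] 0.61 off -12.0 -7.1
  k 1 [0.4878 0.2955 0.0093] 0.55 off -7.8 -5.7
rack centre,yaw [0.4914 0.2497 0.1515] n 6
```

View pics/w17.png

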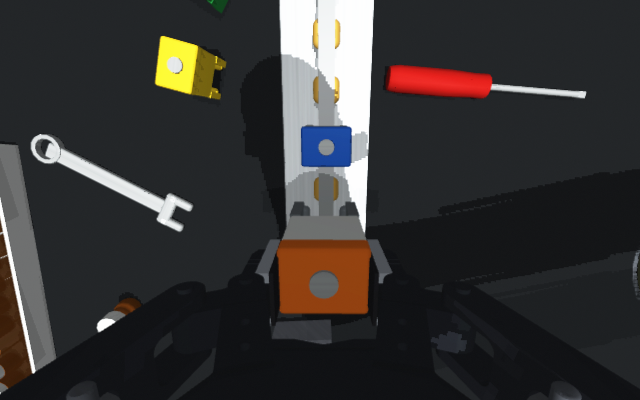

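View pics/t17c.png

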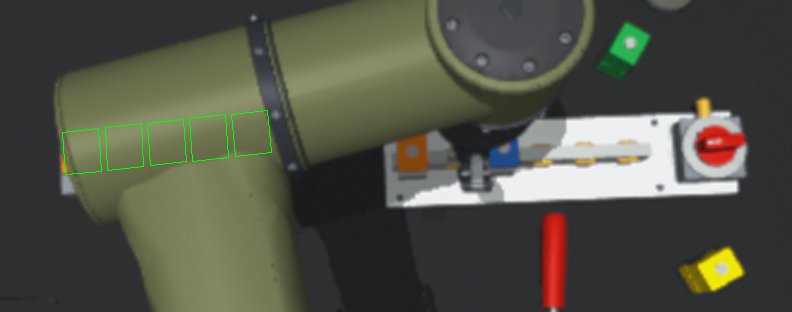

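The rack was knocked aside: all pockets read about 8 mm towards -y and about 8 mm towards -x. I go over its new position and re-measure with the wrist camera.

Run:
```python
from h import *
v=(.4914,.2497,.1515)
plan([*slot(v,-1),.2],v[2])
```

```text
tcp [ 0.489  -0.0554  0.2008] yaw -3.0737 q [ 0.298 -0.251 -0.24  -0.    -1.584 -0.23 ] F [-0.6 -0.2 -1.8] w 0.0367 t 38.375
turn [ 0.0021 -0.0001 -0.0836] shift mm [-255.2  -48.4    0.8]
```

jog_arm(
  moves=[
    [[0,0,0],[0,0,-0.084],1],
    [[-51,-9.7,0],[0,0,0],1],
    [[-51,-9.7,0],[0,0,0],1],
    [[-51,-9.7,0],[0,0,0],1],
    [[-51,-9.7,0],[0,0,0],1],
    [[-51,-9.7,0],[0,0,0],1],
    [[0,0,0],[0,0,0],1],
    [[0,0,0],[0,0,0],1],
    [[0,0,0],[0,0,0],1],
  ],
)

```text
time: 39.5
tool_pos: [0.4989, 0.2032, 0.2017]
orientation: [0.0, 0.758, -0.652, 0.0]
contact_force: [0.9, -0.7, -1.5]
grip_width: 0.037
```

Run:
```python
from h import *
v=(.4914,.2497,.1515)
p=camera("wrist"); save(p,"w18")
over(p,"w18c",v,220,0,420,320,1.8)
plan([*slot(v,-1),.2],v[2])
hand(324,285,.0256)
t=camera("top"); s=camera("scene"); rackfit([p,t,s],v[:2],v[2])
over(t,"t18c",v,170,160,500,290,2.4)
```

```text
tcp [0.499  0.2032 0.2019] yaw -2.9908 q [ 0.76  -0.125 -0.128  0.    -1.567 -0.609] F [ 0.   0.  -1.9] w 0.0371 t 39.55
turn [-0.0001  0.     -0.0007] shift mm [-1.1  0.4  1.9]
hand offset mm (tool) [ -0.5   0.6 -25.6]
  k -1 [0.498  0.208  0.0117] 0.88 off 3.7 0.2
  k 0 [0.4944 0.2514 0.0075] 0.79 off 1.2 3.3
  k -2 [0.497  0.1642 0.0044] 0.7 off 6.7 -7.3
  k -2 [0.5011 0.1561 0.0012] 0.85 off -2.0 -4.5
  k 0 [0.4886 0.2481 0.0066] 0.84 off -1.2 -3.0
  k 1 [0.4857 0.2932 0.0048] 0.67 off -2.1 0.9
  k 2 [0.4798 0.3419 0.0074] 0.57 off 0.9 2.4
  k 0 [0.4922 0.25   0.0107] 0.91 off 0.2 0.9
  k -2 [0.504  0.1556 0.0036] 0.9 off -2.9 -1.8
  k 2 [0.4778 0.3421 0.0067] 0.83 off 1.4 0.5
  k -1 [0.498  0.2067 0.0078] 0.64 off 2.5 0.1
  k 1 [0.4878 0.296  0.0078] 0.56 off 0.3 3.4
rack centre,yaw [0.4913 0.2503 0.1216] n 12
```

View pics/w18c.png

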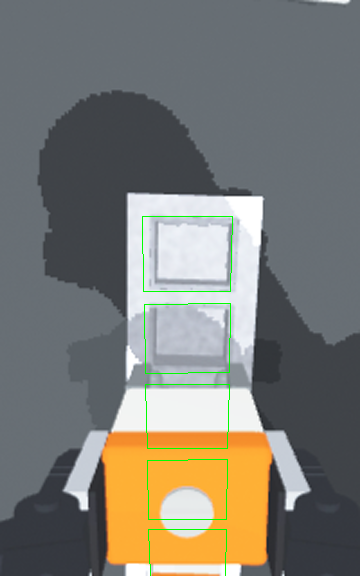

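View pics/t18c.png

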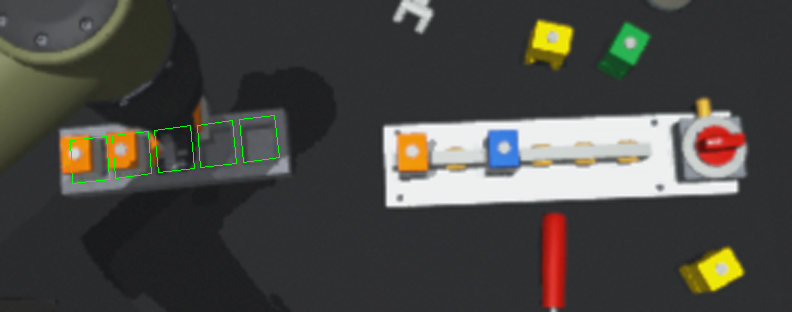

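Run:
```python
from h import *
p=camera("wrist"); 
A=ray(p,220+127/1.8,193/1.8,.038);B=ray(p,220+263/1.8,197/1.8,.038); print(A,B,np.linalg.norm(A-B))
d=(A-B); yaw=np.arctan2(d[1],d[0]); print("yaw",yaw)
for yaw in (yaw,.1216):
  c=(A+B)[:2]/2+.122*np.array([-np.sin(yaw),np.cos(yaw)]); print(c,"slot -1",slot((*c,yaw),-1))
for i,v in enumerate([(.4913,.2503,.1216),(.4907,.2503,.11)]):
    over(p,f"w19_{i}",v,220,80,420,220,3.5)
```

```text
[0.5403817  0.13361548 0.038     ] [0.47041396 0.12500751 0.038     ] 0.07049526393834657
yaw 0.12241259044944917
[0.49050076 0.25039856] slot -1 [0.49611769 0.20474279]
[0.49059916 0.25041063] slot -1 [0.49617899 0.2047503 ]
```

View pics/w19_0.png

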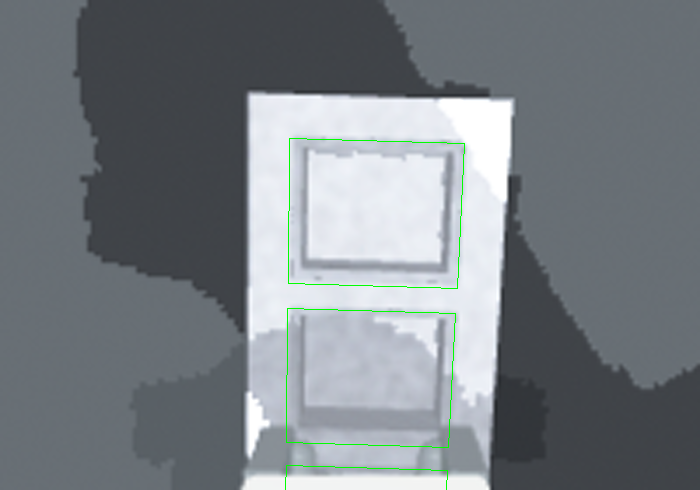

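With yaw 0.122 and centre (0.491,0.250) the outlines fit, and the rack's end edge gives the same yaw.

Run:
```python
from h import *
v=(.4909,.2503,.122)
plan([*slot(v,-1),.0574],v[2])
```

```text
tcp [0.4989 0.2039 0.2019] yaw -2.9899 q [ 0.761 -0.124 -0.128 -0.    -1.567 -0.609] F [ 0.5 -0.1 -0.6] w 0.0366 t 39.9
turn [-0.0001  0.0002  0.0297] shift mm [ -1.    2.3 144.5]
```

jog_arm(
  moves=[
    [[0,0,0],[0,0,0.03],1],
    [[-0.5,2,40],[0,0,0],1],
    [[0,0,40],[0,0,0],1],
    [[0,0,25],[0,0,0],1],
    [[0,0,10],[0,0,0],1],
    [[0,0,8],[0,0,0],1],
    [[0,0,8],[0,0,0],1],
    [[0,0,6],[0,0,0],1],
    [[0,0,5],[0,0,0],1],
    [[0,0,0],[0,0,0],1],
  ],
)

```text
time: 41.15
tool_pos: [0.4967, 0.2043, 0.0595]
orientation: [0.0, 0.749, -0.663, -0.0]
contact_force: [-0.6, -0.6, -1.3]
grip_width: 0.037
```

Run:
```python
from h import *
v=(.4909,.2503,.122)
plan([*slot(v,-1),.0574],v[2])
```

```text
tcp [0.4967 0.2043 0.0595] yaw -3.0196 q [ 0.765 -0.079 -0.348 -0.    -1.303 -0.643] F [-0.6 -0.6 -1.3] w 0.037 t 41.15
turn [ 0.0005 -0.0002 -0.    ] shift mm [-0.4  0.1  2.1]
```

In without contact. To the floor, release, and rise.

jog_arm(
  moves=[
    [[0,0,2.5],[0,0,0],1],
    [[0,0,0],[0,0,0],1],
    [[0,0,0],[0,0,0],-1],
    [[0,0,0],[0,0,0],-1],
    [[0,0,0],[0,0,0],-1],
    [[0,0,0],[0,0,0],-1],
    [[0,0,-30],[0,0,0],-1],
    [[0,0,-55],[0,0,0],-1],
    [[0,0,-58],[0,0,0],-1],
    [[0,0,0],[0,0,0],-1],
    [[0,0,0],[0,0,0],-1],
  ],
)

```text
time: 42.52
tool_pos: [0.4967, 0.2045, 0.2]
orientation: [-0.0, 0.749, -0.663, -0.0]
contact_force: [-0.7, 0.1, -1.4]
grip_width: 0.0857
```

Run:
```python
from h import *
v=(.4909,.2503,.122)
p=camera("wrist"); over(p,"w20c",v,220,40,420,320,2)
for d in finder.spot_point("c1",p)[:4]: print(w(p,d["position"]).round(4),d["confidence"])
plan([.4862,-.0089,.2],.068)
```

```text
[0.4838 0.3397 0.0091] 0.84
[0.4817 0.2972 0.0059] 0.82
[0.4926 0.2497 0.0112] 0.68
[0.4965 0.2066 0.0092] 0.67
tcp [0.4963 0.2042 0.1988] yaw -3.0196 q [ 7.650e-01 -1.280e-01 -1.370e-01 -1.000e-03 -1.564e+00 -6.430e-01] F [-0.  -0.4 -1.2] w 0.0855 t 42.625
turn [ 0.0021 -0.001   0.054 ] shift mm [211.9  24.6  -1.2]
```

View pics/w20c.png

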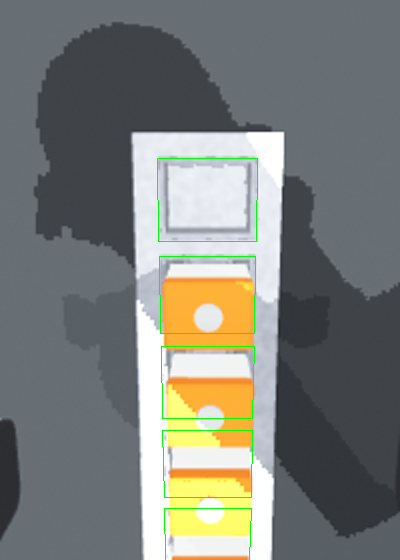

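Four are seated and one pocket is free. Now the last orange, at y ≈ -0.009.

jog_arm(
  moves=[
    [[0,0,0],[0,0,0.054],-1],
    [[53,6.1,0],[0,0,0],-1],
    [[53,6.1,0],[0,0,0],-1],
    [[53,6.1,0],[0,0,0],-1],
    [[53,6.1,0],[0,0,0],-1],
    [[0,0,0],[0,0,0],-1],
    [[0,0,0],[0,0,0],-1],
  ],
)

```text
time: 43.5
tool_pos: [0.4866, -0.0088, 0.1993]
orientation: [0.001, 0.731, -0.683, -0.001]
contact_force: [-0.0, 0.2, 0.4]
grip_width: 0.0857
```

Run:
```python
from h import *
p=camera("wrist"); save(p,"w21")
for s in (.023,.115): print(proj(p,[.494-.068*s,-.1236+.9977*s,.107]).round(0))
plan([.4862,-.0089,.078],.068)
```

```text
[323.  80.]
[324. 206.]
tcp [ 0.4867 -0.0083  0.1995] yaw -3.0731 q [ 0.398 -0.267 -0.255 -0.    -1.584 -0.33 ] F [-0.6  0.7  0.4] w 0.0856 t 43.55
turn [ 0.0014 -0.0001  0.0004] shift mm [  0.6   0.6 121.5]
```

View pics/w21.png

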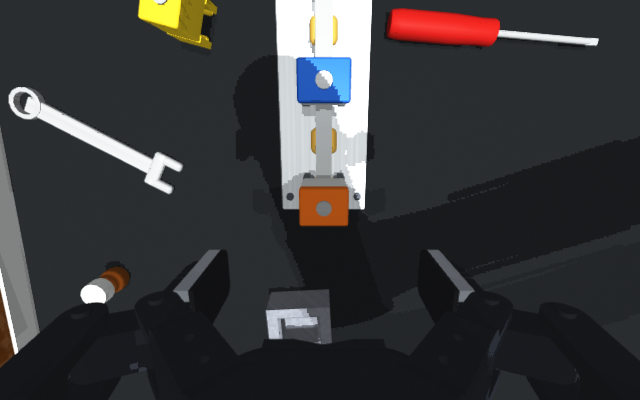

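The last orange cap is at (324,208) and blue is at (324,80). Grasp.

jog_arm(
  moves=[
    [[-0.5,0.5,40],[0,0,0],-1],
    [[0,0,40],[0,0,0],-1],
    [[0,0,30],[0,0,0],-1],
    [[0,0,10],[0,0,0],-1],
    [[0,0,0],[0,0,0],1],
    [[0,0,0],[0,0,0],1],
    [[0,0,0],[0,0,0],1],
    [[0,0,0],[0,0,0],1],
    [[0,0,0],[0,0,0],1],
  ],
)

```text
time: 44.68
tool_pos: [0.4872, -0.0082, 0.0819]
orientation: [-0.001, 0.731, -0.683, 0.001]
contact_force: [-1.3, 1.8, 6.3]
grip_width: 0.0368
```

jog_arm(
  moves=[
    [[0,0,-4],[0,0,0],1],
    [[0,0,-6],[0,0,0],1],
    [[0,0,-10],[0,0,0],1],
    [[0,0,-30],[0,0,0],1],
    [[0,0,-40],[0,0,0],1],
    [[0,0,-32],[0,0,0],1],
    [[0,0,0],[0,0,0],1],
  ],
)

```text
time: 45.55
tool_pos: [0.4876, -0.0085, 0.2068]
orientation: [-0.002, 0.731, -0.683, 0.002]
contact_force: [0.8, 0.9, -1.5]
grip_width: 0.037
```

Run:
```python
from h import *
p=camera("wrist"); save(p,"w22")
v=(.4909,.2503,.122); s=camera("scene"); rackfit([s],v[:2],v[2])
plan([*slot(v,-2),.2],v[2])
```

```text
k 2 [0.4784 0.3395 0.0073] 0.94 off -1.9 -1.5
  k -2 [0.5024 0.1537 0.0042] 0.82 off -5.3 -0.3
  k -1 [0.5003 0.2047 0.0081] 0.74 off -0.4 3.8
  k 0 [0.4906 0.2518 0.0081] 0.72 off 1.5 -0.1
  k 1 [0.4907 0.2947 0.0089] 0.62 off -1.9 5.2
rack centre,yaw [0.4921 0.2491 0.1269] n 5
tcp [ 0.4859 -0.0084  0.2018] yaw -3.0736 q [ 0.399 -0.269 -0.252 -0.    -1.589 -0.331] F [-0.4  0.6 -2.5] w 0.0366 t 45.7
turn [ 0.0012  0.0001 -0.054 ] shift mm [-164.1  -36.4    1.8]
```

View pics/w22.png

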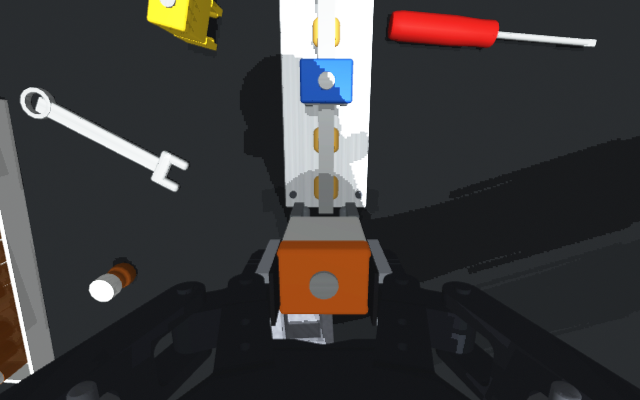

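Held, cap at (323,286). Blue is unmoved at (327,80).

jog_arm(
  moves=[
    [[0,0,0],[0,0,-0.054],1],
    [[-54.7,-12.1,0],[0,0,0],1],
    [[-54.7,-12.1,0],[0,0,0],1],
    [[-54.7,-12.1,0],[0,0,0],1],
    [[0,0,0],[0,0,0],1],
    [[0,0,0],[0,0,0],1],
    [[0,0,0],[0,0,0],1],
  ],
)

```text
time: 46.58
tool_pos: [0.5023, 0.158, 0.2021]
orientation: [0.0, 0.749, -0.663, -0.0]
contact_force: [0.4, 0.3, -0.9]
grip_width: 0.0371
```

Run:
```python
from h import *
v=(.4909,.2503,.122)
p=camera("wrist"); over(p,"w23c",v,220,100,420,320,2.6)
plan([*slot(v,-2),.057],v[2])
hand(323,286,.025)
```

```text
tcp [0.5024 0.158  0.2023] yaw -3.0209 q [ 0.687 -0.158 -0.157 -0.    -1.571 -0.566] F [-0.2 -0.6 -1.7] w 0.0369 t 46.625
turn [ 0.0001 -0.0001 -0.0013] shift mm [ -1.1   0.2 145.3]
hand offset mm (tool) [ -1.3   0.2 -25. ]
```

View pics/w23c.png

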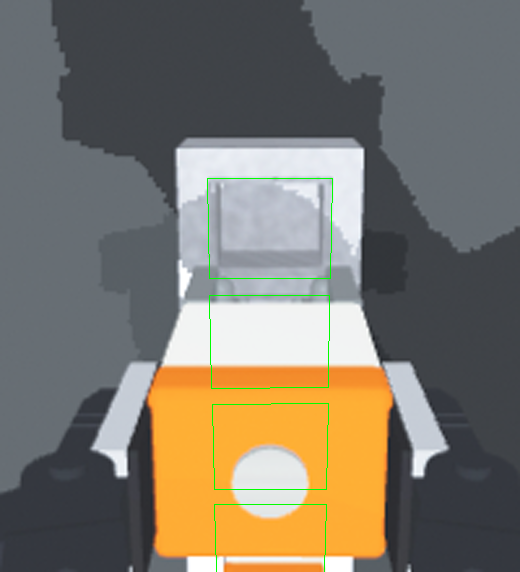

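The pocket outline lies on the mouth. Lowering.

jog_arm(
  moves=[
    [[0,0,40],[0,0,0],1],
    [[0,0,40],[0,0,0],1],
    [[0,0,25],[0,0,0],1],
    [[0,0,10],[0,0,0],1],
    [[0,0,8],[0,0,0],1],
    [[0,0,8],[0,0,0],1],
    [[0,0,6],[0,0,0],1],
    [[0,0,5],[0,0,0],1],
    [[0,0,2.5],[0,0,0],1],
    [[0,0,0],[0,0,0],1],
  ],
)

```text
time: 47.92
tool_pos: [0.5025, 0.1591, 0.0581]
orientation: [-0.0, 0.749, -0.663, 0.0]
contact_force: [-0.2, -1.2, -0.7]
grip_width: 0.0366
```

Run:
```python
from h import *
v=(.4909,.2503,.122)
plan([*slot(v,-2),.0579],v[2])
```

```text
tcp [0.5025 0.1591 0.0581] yaw -3.0195 q [ 0.689 -0.107 -0.376  0.    -1.301 -0.567] F [-0.2 -1.2 -0.7] w 0.0366 t 47.925
turn [-0.0004  0.0002  0.0001] shift mm [0.  0.5 0.2]
```

jog_arm(
  moves=[
    [[0,0,0],[0,0,0],-1],
    [[0,0,0],[0,0,0],-1],
    [[0,0,0],[0,0,0],-1],
    [[0,0,0],[0,0,0],-1],
    [[0,0,-30],[0,0,0],-1],
    [[0,0,-55],[0,0,0],-1],
    [[0,0,-58],[0,0,0],-1],
    [[-45,0,-30],[0,0,0],-1],
    [[-45,0,-20],[0,0,0],-1],
    [[0,0,0],[0,0,0],-1],
    [[0,0,0],[0,0,0],-1],
  ],
)

```text
time: 49.3
tool_pos: [0.4913, 0.2482, 0.2503]
orientation: [0.0, 0.749, -0.663, -0.0]
contact_force: [-0.4, -0.6, -0.6]
grip_width: 0.0853
```

Run:
```python
from h import *
v=(.4909,.2503,.122)
p=camera("wrist"); over(p,"w24c",v,200,0,440,330,1.8)
for q,n in ((p,"w"),(camera("scene"),"s")):
  for d in finder.spot_point("c1",q):
    P=w(q,d["position"])
    if P[1]>.1: print(n,P.round(4),round(d["confidence"],2))
  if n=="s": crop(q,"s24c",220,110,480,350,2.5)
for k in range(-2,3): print(slot(v,k).round(4), proj(p,[*slot(v,k),.083]).round(1))
plan([.5085,-.328,.25],.068)
```

```text
w [0.4977 0.2019 0.0094] 0.85
w [0.4896 0.2479 0.0081] 0.72
w [0.5017 0.1577 0.0095] 0.69
w [0.483  0.2955 0.0049] 0.68
w [0.484  0.3425 0.0082] 0.66
s [0.4821 0.2988 0.0052] 0.89
s [0.498  0.2058 0.0096] 0.85
s [0.4793 0.3409 0.0067] 0.78
s [0.4902 0.2524 0.0081] 0.72
s [0.5047 0.1539 0.0062] 0.58
[0.5021 0.159 ] [323.2  91.4]
[0.4965 0.2046] [323.2 141.7]
[0.4909 0.2503] [323.2 188.1]
[0.4853 0.296 ] [323.3 231.1]
[0.4797 0.3416] [323.3 271.2]
tcp [0.4915 0.2474 0.2504] yaw -3.0207 q [ 0.831 -0.088 -0.007 -0.    -1.653 -0.711] F [ 0.4 -0.1  0.4] w 0.0854 t 49.5
turn [ 0.0006 -0.0004  0.0529] shift mm [5.753e+02 2.220e+01 4.000e-01]
```

View pics/w24c.png

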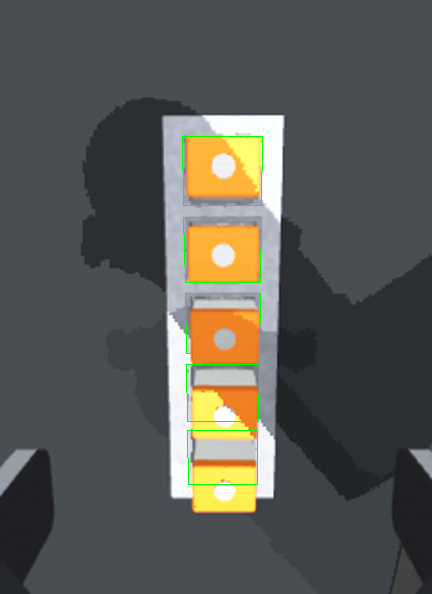

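View pics/s24c.png

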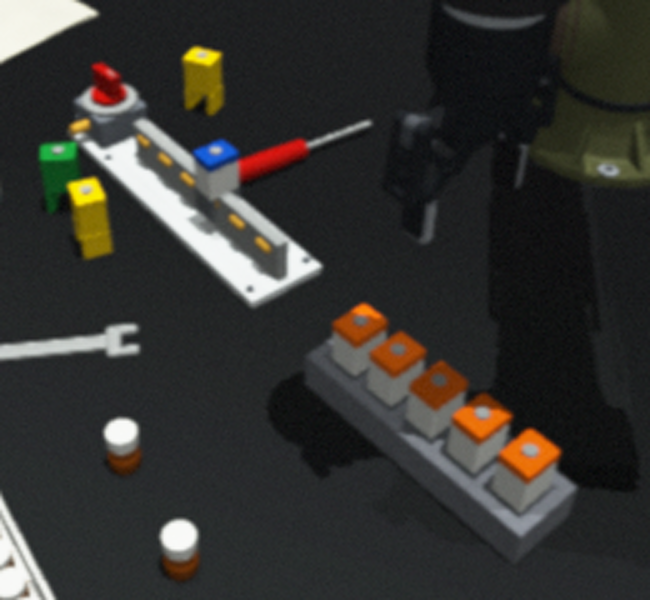

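All five caps project within about 1.5 px of where seated ones must (tops at z 0.083, pocket centres), and they are upright in the scene view. Blue is still clipped. Back to the knob.

jog_arm(
  moves=[
    [[52.3,2,0],[0,0,0.053],-1],
    [[52.3,2,0],[0,0,0],-1],
    [[52.3,2,0],[0,0,0],-1],
    [[52.3,2,0],[0,0,0],-1],
    [[52.3,2,0],[0,0,0],-1],
    [[52.3,2,0],[0,0,0],-1],
    [[52.3,2,0],[0,0,0],-1],
    [[52.3,2,0],[0,0,0],-1],
    [[52.3,2,0],[0,0,0],-1],
    [[52.3,2,0],[0,0,0],-1],
    [[52.3,2,0],[0,0,0],-1],
    [[0,0,40],[0,0,-0.067],-1],
  ],
)

```text
time: 51.0
tool_pos: [0.5118, -0.3314, 0.2126]
orientation: [-0.0, 0.752, -0.659, 0.002]
contact_force: [0.6, 0.5, -0.7]
grip_width: 0.0852
```

jog_arm(
  moves=[
    [[0,0,0],[0,0,0],-1],
    [[0,0,0],[0,0,0],-1],
  ],
)

```text
time: 51.25
tool_pos: [0.5119, -0.3272, 0.2123]
orientation: [0.0, 0.753, -0.658, 0.001]
contact_force: [0.3, 0.5, 0.4]
grip_width: 0.0851
```

Run:
```python
from h import *
p=camera("wrist"); save(p,"w25"); print(proj(p,[.5085,-.328,.094]))
plan([.5085,-.3285,.0728],.135)
```

```text
[327.35158148 197.79624255]
tcp [ 0.5123 -0.3271  0.2131] yaw -3.006 q [-2.38e-01  5.70e-02  6.90e-02  1.00e-03 -1.58e+00  3.74e-01] F [ 0.5 -0.5 -0.2] w 0.0852 t 51.3
turn [-0.0021 -0.0019  0.0006] shift mm [  0.9   4.  140.3]
```

View pics/w25.png

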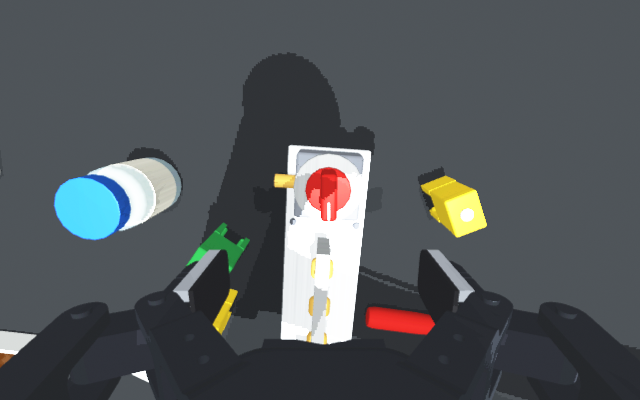

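The knob's bar is at (328,197), upright in the picture and between the jaws. Grip it and turn counter-clockwise by 1.5.

jog_arm(
  moves=[
    [[1,4,0],[0,0,0],-1],
    [[0,0,45],[0,0,0],-1],
    [[0,0,45],[0,0,0],-1],
    [[0,0,35],[0,0,0],-1],
    [[0,0,15],[0,0,0],-1],
    [[0,0,0],[0,0,0],-1],
    [[0,0,0],[0,0,0],1],
    [[0,0,0],[0,0,0],1],
    [[0,0,0],[0,0,0],1],
    [[0,0,0],[0,0,0],1],
    [[0,0,0],[0,0,0],1],
    [[0,0,0],[0,0,0],1],
  ],
)

```text
time: 52.8
tool_pos: [0.508, -0.3286, 0.0714]
orientation: [0.0, 0.754, -0.657, 0.0]
contact_force: [-2.6, 2.6, 4.9]
grip_width: 0.0129
```

jog_arm(
  moves=[
    [[0,0,0],[0,0,-0.14],1],
    [[0,0,0],[0,0,-0.14],1],
    [[0,0,0],[0,0,-0.14],1],
    [[0,0,0],[0,0,-0.14],1],
    [[0,0,0],[0,0,-0.14],1],
    [[0,0,0],[0,0,-0.14],1],
    [[0,0,0],[0,0,-0.14],1],
    [[0,0,0],[0,0,-0.14],1],
    [[0,0,0],[0,0,-0.14],1],
    [[0,0,0],[0,0,-0.14],1],
    [[0,0,0],[0,0,-0.1],1],
    [[0,0,0],[0,0,0],1],
  ],
)

```text
time: 54.3
tool_pos: [0.5086, -0.3277, 0.0713]
orientation: [-0.0, 0.999, 0.033, 0.001]
contact_force: [-1.5, 4.8, 5.2]
grip_width: 0.0128
```

Run:
```python
from h import *
plan([.5085,-.3285,.0728],np.pi/2+.07)
```

```text
tcp [ 0.5086 -0.3277  0.0713] yaw -1.5042 q [-2.420e-01  9.300e-02 -1.520e-01 -1.000e-03 -1.325e+00  1.880e+00] F [-1.5  4.8  5.2] w 0.0128 t 54.3
turn [-0.0009 -0.0011 -0.0034] shift mm [-0.2  0.8 -1.5]
```

Turned back to the closed heading. Release, rise and check.

jog_arm(
  moves=[
    [[0,0,0],[0,0,0],-1],
    [[0,0,0],[0,0,0],-1],
    [[0,0,0],[0,0,0],-1],
    [[0,0,0],[0,0,0],-1],
    [[0,0,0],[0,0,0],-1],
    [[0,0,-40],[0,0,0],-1],
    [[0,0,-45],[0,0,0],-1],
    [[0,0,-50],[0,0,0],-1],
    [[0,0,-30],[0,0,0],-1],
    [[0,0,0],[0,0,0],-1],
    [[0,0,0],[0,0,0],-1],
  ],
)

```text
time: 55.68
tool_pos: [0.508, -0.3283, 0.2348]
orientation: [-0.0, 0.999, 0.033, -0.0]
contact_force: [0.2, -0.2, 0.1]
grip_width: 0.0852
```

Run:
```python
from h import *
p=camera("wrist"); save(p,"w26")
s=camera("scene"); crop(s,"s26c",160,110,480,350,2.4)
for l in ("c1","keep"):
  for q in (s,camera("top")):
   for d in finder.spot_point(l,q):
    P=w(q,d["position"]); print(l,P.round(4),round(d["confidence"],2))
for l in ("reagent","vial_a","spanner","driver"):
   for d in finder.spot_point(l,s)[:2]: print(l,w(s,d["position"]).round(3),round(d["confidence"],2))
```

```text
c1 [0.4876 0.2496 0.0062] 0.97
c1 [0.4777 0.3409 0.0053] 0.92
c1 [0.494  0.2054 0.0099] 0.84
c1 [0.5005 0.157  0.0085] 0.84
c1 [0.4844 0.29   0.0064] 0.82
c1 [ 0.6122 -0.2358 -0.0042] 0.74
c1 [ 0.3816 -0.3267 -0.0035] 0.69
c1 [ 0.617  -0.1554  0.0014] 0.63
c1 [0.4821 0.3393 0.0069] 0.82
c1 [0.5014 0.1614 0.0051] 0.76
c1 [ 0.3725 -0.3235 -0.004 ] 0.75
c1 [0.4949 0.2047 0.0118] 0.7
c1 [0.4873 0.2471 0.0064] 0.66
c1 [ 0.6164 -0.1541  0.0007] 0.38
keep [ 0.4941 -0.0998  0.0316] 0.73
keep [ 0.7013 -0.2945  0.0021] 0.57
keep [ 0.4896 -0.1023  0.0321] 0.68
reagent [ 0.7   -0.295 -0.   ] 0.66
vial_a [0.483 0.29  0.004] 0.72
vial_a [0.505 0.156 0.004] 0.68
spanner [ 0.726 -0.04  -0.   ] 0.63
driver [ 0.34  -0.166 -0.001] 0.61
driver [ 0.733  0.234 -0.004] 0.59
```

View pics/w26.png

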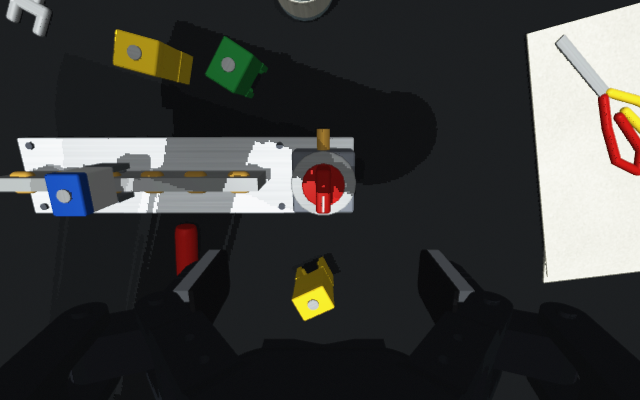

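View pics/s26c.png

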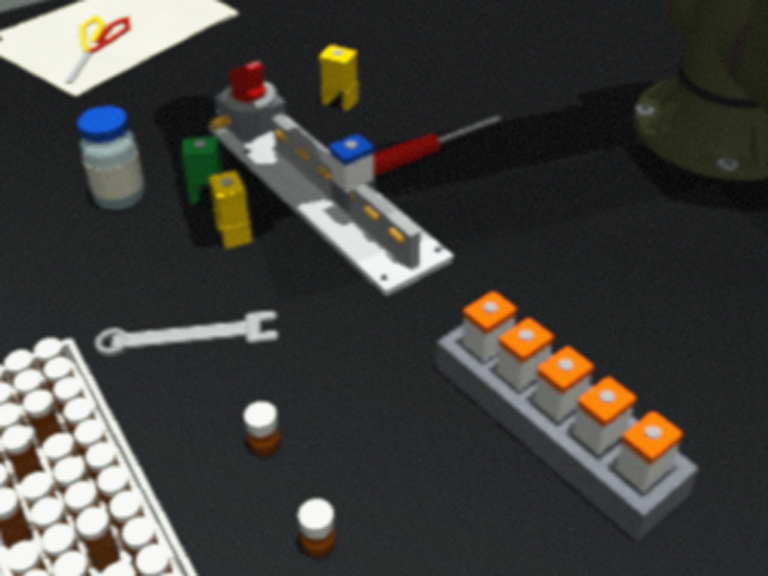

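The knob bar at (323,200) looks as it did at the start. All five orange ones are in the rack, blue is clipped, bystanders are in place and the robot is clear.

```bash
python3 -c "
from h import *
print(hand_in())"
```

```text
the job is handed in; nothing more can be done
None
```

The job is handed in at about 56 s of the 210 s allowed, with no verdict reported.

**What I did:**
- I turned the red knob clockwise by 1.51 rad to its stop before touching any cartridge.
- I pulled all five orange cartridges straight up off the rail and set each one in its own rack pocket.
- The rack was knocked about 1 cm aside before the fourth placement, so I measured its new position and used that for the last two.
- I then turned the knob back by 1.5 rad to closed and raised the open gripper clear.

**Last checks:**
- **Racked cartridges:** before I closed the knob, all five caps in the wrist picture lay within about 1.5 px of where fully seated ones must be. They also look upright in the scene picture. After closing, the network's position readings scattered by 3 to 6 mm, and the top view missed one cartridge; both are in line with the network's stated accuracy.
- **Blue cartridge:** it is still clipped, with its origin read at 32 mm height and within 3 to 4 mm of its first reading.
- **Knob:** its bar is back along the rail's own x, as at the start.
- **Bystanders:** the jar, spanner and screwdriver read where they were at the start. The network confused the vials with the racked cartridges in the last check, so I judged the vials by eye in the scene picture, where they look unmoved.

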